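# Snap the grease gun onto the bearing block's tilted nipple

### The job

The bearing block is lying flat on the desk: stand it up on its foot and let go of it. Then take the push-type grease gun out of its wooden stand, press its coupler squarely onto the block's tilted grease nipple until it snaps on, and go on pushing along the nipple until the spring-loaded nozzle has gone nearly all the way into the barrel. Finish like that, still gripping the gun and holding it in against its spring, with the block upright on the desk and the other things left where they were.

Things in the scene. Friction and masses are not known exactly. Their poses are not given: they have to be found in the camera images.
- block: Grey cast-iron bearing block (plummer block), loose, 0.65 to 0.88 kg, lying on a face at the start: a plate 32 mm thick, 80 mm from sole to round crown, plain parallel sides 56 mm apart, foot flange 84 mm long and 10 mm high, bronze-rimmed round steel cap in each face. Origin: centre of the cap in the face it lies on, 52 mm from the sole. Axes as block_mid.
- block_mid (a point): Middle of the bearing block: 16 mm from both faces, 28 mm from both sides, 40 mm from the sole and from the crown. y: from foot to crown (straight up once it stands on its foot); z: through the thickness (up at the start); x: from side to side. The flat sides run from 10 to 52 mm above the sole; the crown is an arc of 28 mm radius about the cap's centre.
- nipple: Steel grease nipple on the block's crown, pointing out from the cap's centre in the plane of the plate, 30 degrees from the block's y towards its +x. Origin: centre of its 10 mm ball head, at x +21.5, y +49.2, z 0 mm from the block's middle (89 mm up once it stands). z: along the nipple, outwards. Below the ball a 5.5 mm stem, then at 10 mm from its centre a 13 mm collar.
- gun_grip (a point): Push-type grease gun, a steel cylinder of 0.37 kg standing nose down in its stand. This point is on its axis, mid-grip: plain 28 mm barrel from 34 mm below to 29 mm above it, a 30 mm tail cap up to 39 mm above, a knurled 34 mm front cap from 34 to 50 mm below, then the nozzle. z: along the gun, nozzle to tail. Grip it firmly: some 20 N go through the grip.
- coupler_seat (a point): Seat in the coupler at the nozzle's tip, where the centre of the nipple's ball lies once snapped in; on the gun's axis, 89 mm from the grip point with the spring out. z: as the gun's. Coupler 21 mm in diameter; its 15 mm rounded mouth ends 8 mm beyond this point. Four spring jaws give way to the ball at about 6 N over the last 9 mm; more than 1.5 mm off the axis it may jam.
- nozzle (a joint): How far the nozzle has been pushed into the gun's barrel, against its spring (m): 0 = out, 0.012 = fully in (stop). The spring pushes with 9 N at 0 and 15 N at 0.012.
- stand: The gun's fixed wooden stand, 75 x 125 mm, 60 mm high; origin under its centre on the desk. The nozzle hangs in the 28 mm middle hole and the front cap rests on the stand's top, so the gun reaches 149 mm above the desk and must be lifted 50 mm straight up to come free.
- tap: Bystander: a steel cylinder drain tap, 65 mm long, 40 mm high. Origin under it.
- rotor: Bystander: a brass steam turbine rotor lying flat, 82 mm diameter, 40 mm high. Origin under it.
- insulator: Bystander: a white porcelain insulator, 60 mm diameter, 88 mm high. Origin under it.
- exhaust: Bystander: a chromed exhaust pipe with a bend lying on the desk, 28 mm thick, some 200 mm long. Origin under it.
- tin: Bystander: a round metal tin, 72 mm diameter, 62 mm high. Origin under it.
- screwdriver: Bystander: a screwdriver lying on the desk, 190 mm long. Origin under it.
- spanner: Bystander: a small flat steel spanner lying on the desk, 140 mm long. Origin under it.
Things that resemble listed ones, but are neither listed nor needed, are in the scene too. There is more than one size of the part that bears gun_grip; the job needs the largest.

How it is judged:
By the outcome, as a careful person would: the job done as asked, in the order asked, and still so for the second after the job is handed in, while the arm keeps its last pose, push and grip.
It also fails if it takes over 64 s, if anything falls off the work surface, if the arm or the gripper's body presses on something with over 40 N, if the wrist force passes 120 N, or if a joint passes its speed limit or range.

### The arm

A 6-joint arm with a two-finger parallel gripper is mounted at the origin on the work surface. World frame = base frame: x ahead of the robot, y to its left, z up, the work surface at z = 0. Lengths are in m, angles in degrees, forces in N, time in s.
With the tool pointing down it reaches from about 0.3 to 0.75 m from the base axis. Payload 8.5 kg.
Tool frame: the origin (TCP) lies at the very end of the fingers, on their centre line; the grasp point (between the pads) lies 19 mm behind it; z points along the fingers, y is the line along which they close (so a half turn about z gives the same grasp; the last joint's range is limited). The gripper opens to 85 mm and grips with 20 to 120 N. Pads are 22 mm wide; open, the fingers measure 114 mm over their backs; the gripper's body (76 mm by 85 mm) begins 54 mm behind the grasp point. The pads swing forward as they close: fully open they stand 13 mm farther back than shut.
Start: joints at [-89.055, 21.807, 74.336, -0, 83.858, -12.336], TCP at [0.126, -0.535, 0.231] pointing down, gripper open.
Joint ranges: [-178.18, 178.18], [-50.72, 133.34], [12.68, 142.11], [-81.47, 261.47], [9.98, 163.14], [-165.26, 165.26]. Speed limits (degrees/s): [136.94, 136.94, 180, 180, 180, 180].

### API

Orientations are given as a 3x3 rotation matrix whose columns are the frame's x, y, z axes.
In Python, from rig import observe, cams, ticket gives the robot as it stands.
- The arm moves only by the tool move_arm, never from a script. Its arguments are lists of equal length, an entry for each row: "jaw": the finger opening in cm, from 0 to 8.54; "dp": the shift along the tool's x, y, z in cm, a list of three; "turn": the turn, a rotation vector about the tool's x, y, z in rad, a list of three. In form: {"jaw": [jaw, ...], "dp": [[tx, ty, tz], ...], "turn": [[wx, wy, wz], ...]}. A call has 1 to 12 rows; each row shifts and turns the commanded pose from where the row before left it, along the tool's axes as they then stand; what a row does not reach is not made up. A row lasts 1/12 s, in which the tool goes at most 41.7 mm and 7.16 degrees, less where a joint would pass 70% of its speed; a pose out of reach is approached as far as the arm can. A call is refused whole if a number of a shift passes 4.17 or a number of a turn 0.125, either way. A call with a gripper value outside its range is refused whole. The fingers move at their own pace and stop on an object; "force" is the grip in N (left out, the last holds). Time passes only in rows, so rows that do not move let the fingers close. It gives the time, the measured TCP pose, the force, the opening and the grip force at its end, in the units of the state.
- observe(): the state, without advancing time (a new reading comes with each control period).
- cams.get_image(name): name is "side" or "top"; returns (picture, depth): 480x640x3 uint8, red, green, blue; 480x640 float32, m along the optical axis (not along the pixel's ray), 0 where there is no reading.
- cams.calibration(name): a dict with "vertical_fov" (degrees; the focal length in pixels is half the picture's height over the tangent of half this angle, whatever the lens; pixels are square), "cx", "cy" (the principal point, pixels), "view" (4x4, takes a point from world to camera coordinates). Camera axes: x right, y up, looking along -z (the intrinsics and any distortion apply to the point x, -y, -z); pixel columns grow to the right and rows downward; lengths in m; the calibration is good to about 2 mm. A picture is of the moment at which its call begins. calibration takes no time and is no camera call.
- ticket.close_job(): hands the job in; it is judged then, once.
Trained networks look in the newest picture that a camera, given by its name, has taken for a name from the list of things; names that differ only in an ending like _2 or _b are one class to them, and where a whole thing is asked for, a point or a joint stands for the part that bears it (a point fixed in the world has none). Each returns a list of dicts, best first, with "p" (0 to 1); they miss things now and then, are a little off and sometimes report something else, mostly with a low value. They report only what shows in the picture. A call takes as long as a camera call. They do not tell look-alikes from the thing itself.
- cams.spot_in(camera, query): "box" ([centre column, centre row, width, height] as shares, 0 to 1, of the picture: columns of its width, rows of its height, round what is visible of it).
- cams.outline_of(camera, query): "mask" (480x640 bool, what is visible of it) and "box" ([centre column, centre row, width, height] as shares, 0 to 1, of the picture: columns of its width, rows of its height, round what is visible of it).
- cams.mark_of(camera, query): "location" ([column, row] as shares, 0 to 1, of the picture: columns of its width, rows of its height: a listed point, or the origin of a listed thing).
The state is a dict: "time_s": time; "q": joint angles; "qvel": joint speeds; "joint_efforts": joint torques, N m; "position": TCP position; "tool_rot": TCP orientation; "ft_force": force on the tool from outside, world axes, zero at the start; "wrist_torque": the same for the moment, N m; "grip_width": finger opening in m; "gripper_force": force on a finger pad.
Only numpy, scipy, OpenCV 4.12 (cv2) and the standard library are available. Lean on these libraries where they do the work, as an engineer would, in place of code of your own. Each camera call takes 0.05 s, during which the arm holds its last target. There are 200 camera calls.

## Working session

There is one attempt and no reset: what is moved stays moved. The work goes in short steps, Python scripts to look and compute and a tool call to move; the robot and the scene stay as the last step left them, time stands still between calls to the robot, and variables do not carry over. Pictures are saved under pics/ and viewed, at most 10 in all, crops included, and the job is handed in when it is done.

Besides the shell and the picture viewer there is one more tool, called after ">>>" by a JSON object that holds its "api" and its "payload", one argument or row to a line. move_arm: Moves the arm, as the interface text tells. Its arguments: {"type":"object","properties":{"jaw":{"type":"array","items":{"type":"number"}},"dp":{"type":"array","items":{"type":"array","items":{"type":"number"}}},"turn":{"type":"array","items":{"type":"array","items":{"type":"number"}}},"force":{"type":"number"}},"required":["jaw","dp","turn"]}

```bash
ls; mkdir -p pics; cat > h.py <<'E'
import numpy as np, cv2
from rig import observe, cams, ticket
np.set_printoptions(precision=4,suppress=True)
def cal(n):
    c=cams.calibration(n); f=240/np.tan(np.radians(c["vertical_fov"]/2)); return c,f
def pix2w(n,u,v,d):
    c,f=cal(n); p=np.stack([(u-c["cx"])/f*d,-(v-c["cy"])/f*d,-d*np.ones_like(d)],-1)
    V=np.array(c["view"]); return (p-V[:3,3])@V[:3,:3]
def cloud(n,depth):
    v,u=np.mgrid[:480,:640]; return pix2w(n,u.astype(float),v.astype(float),depth.astype(float))
def w2pix(n,P):
    c,f=cal(n); V=np.array(c["view"]); p=V[:3,:3]@np.array(P)+V[:3,3]; return np.array([c["cx"]+f*p[0]/-p[2], c["cy"]-f*p[1]/-p[2]])
E
python3 - <<'E'
from h import *
for n in ("top","side"):
    im,d=cams.get_image(n); cv2.imwrite(f"pics/{n}0.png",im[...,::-1]); np.save(f"{n}0.npy",d)
    print(n,cams.calibration(n))
    W=cloud(n,d)
    for q in ("block","nipple","gun_grip","coupler_seat","stand"):
        for r in cams.mark_of(n,q)[:4]:
            u,v=r["location"][0]*640,r["location"][1]*480
            print(q,round(r["p"],2),round(u),round(v),W[min(int(v),479),min(int(u),639)])
print(observe())
E
```

```text
pics
top {'vertical_fov': 49.83716359600858, 'cx': 329.411749660806, 'cy': 237.7690675655581, 'view': array([[ 0.0179, -0.9998,  0.0085,  0.0306],
       [ 0.9951,  0.0187,  0.097 , -0.5565],
       [-0.0972,  0.0067,  0.9952, -1.3219],
       [ 0.    ,  0.    ,  0.    ,  1.    ]])}
block 0.97 276 240 [0.5493 0.1793 0.0342]
nipple 0.54 407 255 [ 0.5064 -0.1408  0.1477]
nipple 0.45 268 226 [0.5876 0.2031 0.0166]
gun_grip 0.76 406 253 [ 0.511  -0.1381  0.1494]
gun_grip 0.53 409 304 [ 0.3896 -0.1549  0.0915]
gun_grip 0.52 410 214 [ 0.6126 -0.1587  0.0944]
stand 0.84 400 260 [ 0.5008 -0.1343  0.0766]
side {'vertical_fov': 46.76172537579207, 'cx': 314.04212931058606, 'cy': 234.02878492009177, 'view': array([[ 0.9584, -0.2848,  0.0175, -0.5043],
       [ 0.1504,  0.5563,  0.8173, -0.1744],
       [-0.2425, -0.7807,  0.576 , -1.1704],
       [ 0.    ,  0.    ,  0.    ,  1.    ]])}
block 0.59 305 228 [0.5459 0.1486 0.0335]
gun_grip 0.96 328 279 [ 0.5021 -0.163   0.1236]
gun_grip 0.58 378 289 [ 0.61   -0.1676  0.0794]
gun_grip 0.35 286 182 [0.5615 0.4184 0.0118]
coupler_seat 0.51 377 308 [ 0.6135 -0.1703  0.0283]
coupler_seat 0.4 273 330 [ 0.39   -0.1648  0.0182]
coupler_seat 0.17 285 418 [ 0.3657 -0.3602 -0.0039]
stand 0.93 324 322 [ 0.4864 -0.2004  0.046 ]
{'time_s': 0.6, 'q': array([-89.0557,  21.8086,  74.3361,  -0.0001,  83.8574, -12.3348]), 'qvel': array([ 0.0501, -0.1157, -0.0402,  0.0294,  0.1046,  0.0093]), 'joint_efforts': array([ -0.0006, -44.8157, -23.1402,  -0.0002,   0.0006,  -0.    ]), 'position': array([ 0.1263, -0.5353,  0.2313]), 'tool_rot': array([[ 0.9733,  0.2297, -0.    ],
       [ 0.2297, -0.9733,  0.    ],
       [ 0.    , -0.    , -1.    ]]), 'ft_force': array([-0.2743,  0.2045, -0.2832]), 'wrist_torque': array([-0.0228,  0.0138,  0.0191]), 'gripper_force': 0.0, 'grip_width': 0.08533858652166416}
```

View pictures.

View pics/top0.png

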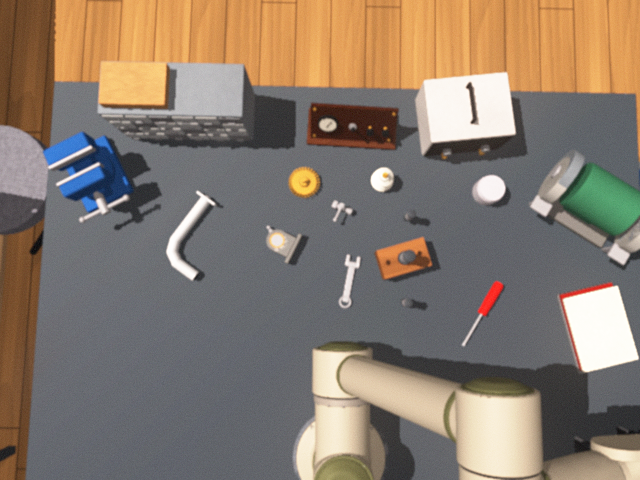

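View pics/side0.png

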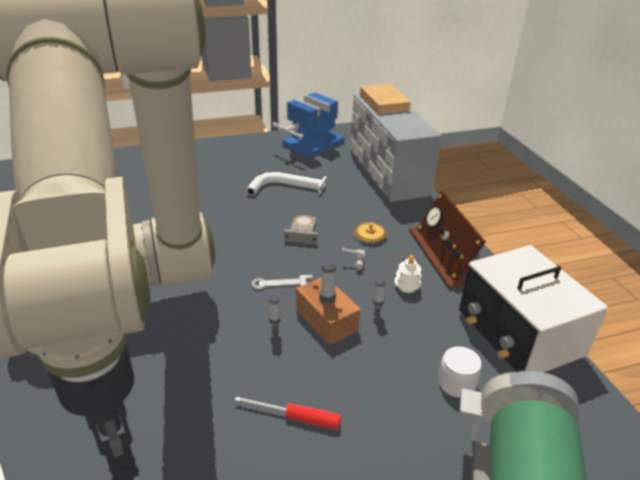

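The top view shows the block at about (283,242) with its foot to the right and its nipple up-left at (268,229). The stand with the large gun is at (405,257), and the two small look-alike guns are at (410,215) and (408,303). The side view agrees: block (301,228), large gun (328,282). Next I'll measure the block and gun exactly.

```bash
python3 - <<'E'
from h import *
from scipy.optimize import minimize
for n in ("top","side"):
    d=np.load(n+"0.npy"); W=cloud(n,d); ok=d>0
    def near(x,y,r): return ok&(np.hypot(W[...,0]-x,W[...,1]-y)<r)
    t=near(.55,.17,.09)
    P=W[t]; desk=P[abs(P[:,2])<.012]; print(n,"desk z",np.median(desk[:,2]))
    tz=P[(P[:,2]>.024)&(P[:,2]<.045)]
    print(" top face n",len(tz),"z",np.percentile(tz[:,2],[5,50,95]))
    c,(w,h),a=cv2.minAreaRect((tz[:,:2]*1000).astype(np.float32)); print(" rect",c,w,h,a)
    g=W[near(.505,-.15,.06)]; g=g[g[:,2]>.141]
    print(" gun top",len(g),g.mean(0),g.min(0),g.max(0))
    g=W[near(.505,-.15,.06)]; g=g[(g[:,2]>.08)&(g[:,2]<.135)]
    print(" gun barrel",len(g),g.mean(0),g.min(0),g.max(0))
# top mask
r=cams.outline_of("top","block")[0] if cams.get_image("top") else None
m=r["mask"]; d=np.load("top0.npy"); W=cloud("top",d)
ys,xs=np.where(m); print(r["p"],m.sum(),xs.min(),xs.max(),ys.min(),ys.max())
# template fit of silhouette, block top plane at z~0.032 / desk
c,f=cal("top")
def poly(x,y,th,z):
    a=np.linspace(0,np.pi,30)
    pts=[(-42,-40),(42,-40),(42,-30),(28,-30)]+[(28*np.cos(t),12+28*np.sin(t)) for t in a]+[(-28,-30),(-42,-30)]
    nb=np.array([np.sin(np.radians(30)),np.cos(np.radians(30))]); o=np.array([0,12.]); s=np.array([nb[1],-nb[0]])
    e=[]
    pts=np.array(pts)*1e-3; nip=np.array([o+nb*26-s*5,o+nb*47-s*5,o+nb*47+s*5,o+nb*26+s*5])*1e-3
    R=np.array([[np.cos(th),-np.sin(th)],[np.sin(th),np.cos(th)]])
    return [ (np.array([w2pix("top",[*(R@p+[x,y]),zz]) for p in q])*16).round().astype(np.int32) for q,zz in ((pts,z),(pts,z-.016),(pts,z-.032),(nip,z-.016))]
def score(v):
    im=np.zeros((480,640),np.uint8)
    for q in poly(v[0],v[1],v[2],.032): cv2.fillPoly(im,[q],255,cv2.LINE_AA,4)
    return np.abs(im/255.-m).sum()
best=None
P=W[m&(d>0)]; cx,cy=np.median(P[:,0]),np.median(P[:,1])
for th in np.radians(np.arange(-60,31,10)):
    r=minimize(score,[cx,cy,th],method="Nelder-Mead",options=dict(initial_simplex=np.array([[cx,cy,th],[cx+.01,cy,th],[cx,cy+.01,th],[cx,cy,th+.15]])))
    if best is None or r.fun<best.fun: best=r
print("mid",best.x[:2],"yaw",np.degrees(best.x[2]),best.fun)
im=cv2.imread("pics/top0.png")
for q in poly(*best.x,.032): cv2.polylines(im,[q],True,(0,255,0),1,cv2.LINE_AA,4)
cv2.imwrite("pics/fit.png",cv2.resize(im[190:300,230:450],None,fx=3.6,fy=3.6,interpolation=cv2.INTER_CUBIC))
E
```

```text
top desk z -0.00011772969967678821
 top face n 655 z [0.0273 0.032  0.0365]
 rect (542.8618774414062, 166.35638427734375) 79.73890686035156 82.43501281738281 64.48865509033203
 gun top 127 [ 0.5061 -0.1485  0.147 ] [ 0.4923 -0.163   0.1414] [ 0.5211 -0.134   0.154 ]
 gun barrel 36 [ 0.5014 -0.139   0.1046] [ 0.4924 -0.1509  0.0811] [ 0.5163 -0.135   0.1331]
side desk z 0.0011383519250966088
 top face n 482 z [0.0259 0.0327 0.0358]
 rect (533.9410400390625, 159.80528259277344) 90.31574249267578 80.49583435058594 80.98091125488281
 gun top 144 [ 0.5076 -0.1565  0.1475] [ 0.4937 -0.1687  0.1411] [ 0.5232 -0.1407  0.1526]
 gun barrel 287 [ 0.5056 -0.162   0.1082] [ 0.4943 -0.168   0.0802] [ 0.5223 -0.1499  0.1347]Traceback (most recent call last):
  File "<stdin>", line 16, in <module>
IndexError: list index out of range
```

```bash
cat > fit.py <<'E'
from h import *
from scipy.optimize import minimize
def shape():
    a=np.linspace(0,np.pi,30)
    pts=np.array([(-42,-40),(42,-40),(42,-30),(28,-30)]+[(28*np.cos(t),12+28*np.sin(t)) for t in a]+[(-28,-30),(-42,-30)])*1e-3
    nb=np.array([.5,.866]); o=np.array([0,12.]); s=np.array([nb[1],-nb[0]])
    nip=np.array([o+nb*26-s*4,o+nb*47-s*4,o+nb*47+s*4,o+nb*26+s*4])*1e-3
    return pts,nip
def polys(n,T):  # T: 4x4 block_mid pose
    pts,nip=shape(); out=[]
    for q,zs in ((pts,(-.016,-.008,0,.008,.016)),(nip,(-.004,0,.004))):
        for z in zs:
            Q=[w2pix(n,T[:3,:3]@np.array([*p,z])+T[:3,3]) for p in q]
            out.append((np.array(Q)*16).round().astype(np.int32))
    pp=[]
    for a,b in zip(out[:5],out[1:5]):   # sweep
        for i in range(len(a)): pp.append(cv2.convexHull(np.array([a[i],a[i-1],b[i-1],b[i]])))
    return out+pp
def render(n,T):
    im=np.zeros((480,640),np.uint8)
    for q in polys(n,T): cv2.fillPoly(im,[q],255,cv2.LINE_AA,4)
    return im/255.
def lying(v):
    c,s=np.cos(v[2]),np.sin(v[2]); T=np.eye(4); T[:2,:2]=[[c,-s],[s,c]]; T[:3,3]=[v[0],v[1],.016]; return T
def standing(v):  # yaw v2 = direction of block x
    c,s=np.cos(v[2]),np.sin(v[2]); T=np.eye(4); T[:3,0]=[c,s,0]; T[:3,1]=[0,0,1]; T[:3,2]=[s,-c,0]; T[:3,3]=[v[0],v[1],.04]; return T
def mask(n,q="block",tries=5):
    for _ in range(tries):
        cams.get_image(n); r=cams.outline_of(n,q)
        if r: return r
def fit(masks,pose,v0,dth=.15):
    f=lambda v:sum(np.abs(render(n,pose(v))-m).sum() for n,m in masks.items())
    v0=np.array(v0); S=np.vstack([v0,v0+[.008,0,0],v0+[0,.008,0],v0+[0,0,dth]])
    return minimize(f,v0,method="Nelder-Mead",options=dict(initial_simplex=S,xatol=1e-4,fatol=.05))
E
python3 - <<'E'
from fit import *
M={}
for n in ("top","side"):
    r=mask(n)
    if not r: print(n,"none"); continue
    M[n]=r[0]["mask"]; print(n,[(x["p"],x["mask"].sum(),x["box"]) for x in r])
for ms in [{k:v} for k,v in M.items()]+[M]:
    b=min((fit(ms,lying,[.548,.172,t]) for t in np.radians([-30,-15,0])),key=lambda r:r.fun)
    print(list(ms),b.x[:2],np.degrees(b.x[2]),b.fun)
out=[]
for n in ("top","side"):
    im=cv2.imread(f"pics/{n}0.png"); e=render(n,lying(b.x))>.5
    cs,_=cv2.findContours(e.astype(np.uint8),cv2.RETR_EXTERNAL,cv2.CHAIN_APPROX_NONE); big=cv2.resize(im,None,fx=6,fy=6,interpolation=cv2.INTER_CUBIC)
    cv2.polylines(big,[c*6+3 for c in cs],True,(0,255,0),1)
    u,v=w2pix(n,[*b.x[:2],.016]); u,v=int(u*6),int(v*6); out.append(big[v-200:v+200,u-200:u+200])
cv2.imwrite("pics/fit.png",np.hstack(out))
E
```

```text
top [(0.97, np.int64(693), [0.4414, 0.5105, 0.0581, 0.0781])]
side [(0.65, np.int64(741), [0.4687, 0.48, 0.048, 0.07])]Traceback (most recent call last):
  File "<stdin>", line 8, in <module>
  File "<stdin>", line 8, in <genexpr>
  File "fit.py", line 34, in fit
    return minimize(f,v0,method="Nelder-Mead",options=dict(initial_simplex=S,xatol=1e-4,fatol=.05))
    res = _minimize_neldermead(fun, x0, args, callback, bounds=bounds,
                               **options)
    fxr = func(xr)
    fx = function(np.copy(x), *(wrapper_args + args))
  File "fit.py", line 32, in <lambda>
    f=lambda v:sum(np.abs(render(n,pose(v))-m).sum() for n,m in masks.items())
               ~~~^^^^^^^^^^^^^^^^^^^^^^^^^^^^^^^^^^^^^^^^^^^^^^^^^^^^^^^^^^^^
  File "fit.py", line 32, in <genexpr>
    f=lambda v:sum(np.abs(render(n,pose(v))-m).sum() for n,m in masks.items())
                          ~~~~~~^^^^^^^^^^^
  File "fit.py", line 21, in render
    for q in polys(n,T): cv2.fillPoly(im,[q],255,cv2.LINE_AA,4)
             ~~~~~^^^^^
  File "fit.py", line 13, in polys
    Q=[w2pix(n,T[:3,:3]@np.array([*p,z])+T[:3,3]) for p in q]
       ~~~~~^^^^^^^^^^^^^^^^^^^^^^^^^^^^^^^^^^^^^
  File "h.py", line 12, in w2pix
    c,f=cal(n); V=np.array(c["view"]); p=V[:3,:3]@np.array(P)+V[:3,3]; return np.array([c["cx"]+f*p[0]/-p[2], c["cy"]-f*p[1]/-p[2]])
        ~~~^^^
  File "h.py", line 5, in cal
    c=cams.calibration(n); f=240/np.tan(np.radians(c["vertical_fov"]/2)); return c,f
ValueError: time passes only in moves, steps and waits
```

```bash
sed -i 's/^def cal(n):/import functools\n@functools.cache\ndef cal(n):/' h.py
python3 - <<'E'
from fit import *
M={}
for n in ("top","side"):
    r=mask(n)
    M[n]=r[0]["mask"]; np.save(n+"_m.npy",M[n])
for ms in [{k:v} for k,v in M.items()]+[M]:
    b=min((fit(ms,lying,[.548,.172,t]) for t in np.radians([-30,-10])),key=lambda r:r.fun)
    print(list(ms),b.x[:2],np.degrees(b.x[2]),b.fun)
out=[]
for n in ("top","side"):
    im=cv2.imread(f"pics/{n}0.png"); e=render(n,lying(b.x))>.5
    cs,_=cv2.findContours(e.astype(np.uint8),cv2.RETR_EXTERNAL,cv2.CHAIN_APPROX_NONE); big=cv2.resize(im,None,fx=6,fy=6,interpolation=cv2.INTER_CUBIC)
    cv2.polylines(big,[c*6+3 for c in cs],True,(0,255,0),1)
    u,v=w2pix(n,[*b.x[:2],.016]); u,v=int(u*6),int(v*6); out.append(big[v-200:v+200,u-200:u+200])
cv2.imwrite("pics/fit.png",np.hstack(out))
E
```

```text
['top'] [0.5439 0.1666] -27.366728330771313 207.51372549019607
['side'] [0.5459 0.1668] -23.75065814681515 124.1843137254902
['top', 'side'] [0.5434 0.1675] -23.755840960114767 339.50588235294117
```

View pics/fit.png

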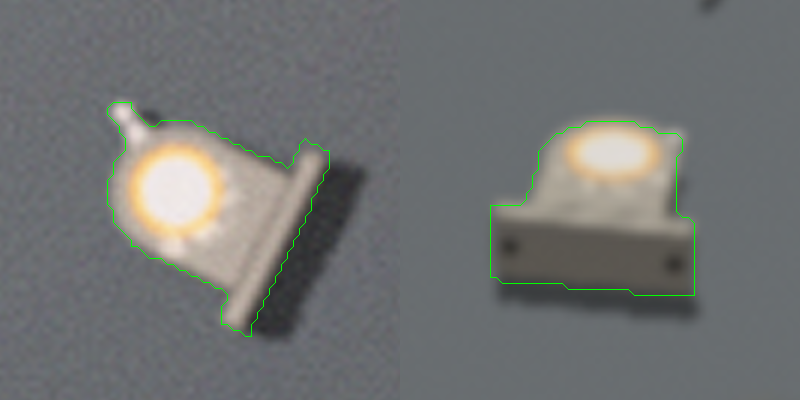

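The fitted outline matches the block in both views: middle near (0.545, 0.167), block x at -24°. In the crop, the foot edge runs from (325,155) to (247,335) and the nipple is at (122,112). Next is a planner helper, then the approach.

```bash
cat > plan.py <<'E'
from h import *
from scipy.spatial.transform import Rotation as Ro
import math
def cur():
    o=observe(); return np.array(o["position"]),np.array(o["tool_rot"]),o
def rows(p0,R0,p1,R1,N=None,step=.038,ang=.115):
    rv=Ro.from_matrix(R0.T@R1).as_rotvec(); D=np.array(p1)-p0
    n=N or max(math.ceil(np.linalg.norm(D)/step),math.ceil(np.abs(rv).max()/ang),1)
    w=np.round(rv/n,4); dps=[]; R=R0.copy(); p=p0.copy()
    for i in range(n):
        t=p0+D*(i+1)/n; d=np.round(R.T@(t-p)*100,2); dps.append(d.tolist()); p=p+R@d/100; R=R@Ro.from_rotvec(w).as_matrix()
    return n,dps,w.tolist(),p,R
def show(p1,R1,**k):
    p,R,o=cur(); n,d,w,_,_=rows(p,R,p1,R1,**k)
    print("t",o["time_s"],"n",n,"turn",w); print("dp",d)
def frame(z,y):
    z=np.array(z,float); z/=np.linalg.norm(z); y=np.array(y,float); y-=z*(y@z); y/=np.linalg.norm(y); return np.stack([np.cross(y,z),y,z],1)
E
cat > grasp.py <<'E'
from plan import *
th=np.radians(-23.8); xb=np.array([np.cos(th),np.sin(th),0]); yb=np.array([-np.sin(th),np.cos(th),0]); up=np.array([0,0,1.])
mid=np.array([.5448,.1668,.016]); a=np.radians(45)
Rg=frame(-np.cos(a)*up-np.sin(a)*yb,xb); G=mid+.003*yb; G[2]=.023; Tg=G+.019*Rg[:,2]; Tpre=Tg-.13*Rg[:,2]
E
python3 - <<'E'
from grasp import *
print(Rg,Tg,Tpre); show([*(Tpre[:2]),.2],Rg)
E
```

```text
[[ 0.2853  0.915  -0.2853]
 [ 0.647  -0.4035 -0.647 ]
 [-0.7071  0.     -0.7071]] [0.5406 0.1573 0.0096] [0.5777 0.2414 0.1015]
t 1.1 n 24 turn [-0.0151, -0.0303, -0.0364]
dp [[2.57, -2.72, 0.13], [2.68, -2.62, 0.01], [2.76, -2.52, -0.11], [2.85, -2.42, -0.23], [2.93, -2.31, -0.36], [3.0, -2.2, -0.48], [3.05, -2.07, -0.6], [3.11, -1.96, -0.73], [3.16, -1.82, -0.85], [3.19, -1.7, -0.98], [3.22, -1.57, -1.09], [3.24, -1.43, -1.22], [3.25, -1.29, -1.33], [3.26, -1.16, -1.46], [3.24, -1.01, -1.56], [3.23, -0.87, -1.68], [3.21, -0.73, -1.79], [3.18, -0.58, -1.9], [3.14, -0.44, -2.0], [3.08, -0.3, -2.1], [3.03, -0.15, -2.19], [2.97, -0.0, -2.29], [2.89, 0.13, -2.38], [2.81, 0.27, -2.46]]
```

>>> {"api": "move_arm", "payload": {
  "jaw": [8.54,8.54,8.54,8.54,8.54,8.54,8.54,8.54,8.54,8.54,8.54,8.54],
  "dp": [
    [2.57,-2.72,0.13],
    [2.68,-2.62,0.01],
    [2.76,-2.52,-0.11],
    [2.85,-2.42,-0.23],
    [2.93,-2.31,-0.36],
    [3.0,-2.2,-0.48],
    [3.05,-2.07,-0.6],
    [3.11,-1.96,-0.73],
    [3.16,-1.82,-0.85],
    [3.19,-1.7,-0.98],
    [3.22,-1.57,-1.09],
    [3.24,-1.43,-1.22]
  ],
  "turn": [
    [-0.0151,-0.0303,-0.0364],
    [-0.0151,-0.0303,-0.0364],
    [-0.0151,-0.0303,-0.0364],
    [-0.0151,-0.0303,-0.0364],
    [-0.0151,-0.0303,-0.0364],
    [-0.0151,-0.0303,-0.0364],
    [-0.0151,-0.0303,-0.0364],
    [-0.0151,-0.0303,-0.0364],
    [-0.0151,-0.0303,-0.0364],
    [-0.0151,-0.0303,-0.0364],
    [-0.0151,-0.0303,-0.0364],
    [-0.0151,-0.0303,-0.0364]
  ]
}}

```text
time_s: 2.1
position: [0.3526, -0.1452, 0.216]
tool_rot: [[0.733, 0.638, -0.238], [0.563, -0.764, -0.313], [-0.382, 0.095, -0.919]]
ft_force: [0.7, -0.2, -0.2]
grip_width: 0.085
gripper_force: 0.0
```

```bash
python3 - <<'E'
from grasp import *
p,R,o=cur(); print(p,R,o["q"],o["ft_force"]); show([*(Tpre[:2]),.2],Rg)
E
```

```text
[ 0.3526 -0.1452  0.216 ] [[ 0.7326  0.6376 -0.2383]
 [ 0.5635 -0.7644 -0.3133]
 [-0.3819  0.0952 -0.9193]] [-25.147   10.6779  97.0941 -23.1386  78.3504  32.0726] [ 0.6974 -0.1614 -0.1688]
t 2.1 n 12 turn [-0.0149, -0.0302, -0.0364]
dp [[3.24, -1.28, -1.33], [3.24, -1.14, -1.45], [3.24, -1.0, -1.57], [3.22, -0.86, -1.67], [3.2, -0.71, -1.78], [3.16, -0.58, -1.89], [3.12, -0.43, -1.99], [3.08, -0.28, -2.09], [3.02, -0.14, -2.19], [2.95, -0.01, -2.28], [2.89, 0.14, -2.36], [2.8, 0.28, -2.45]]
```

Tracking is accurate, so I'll continue.

>>> {"api": "move_arm", "payload": {
  "jaw": [8.54,8.54,8.54,8.54,8.54,8.54,8.54,8.54,8.54,8.54,8.54,8.54],
  "dp": [
    [3.24,-1.28,-1.33],
    [3.24,-1.14,-1.45],
    [3.24,-1.0,-1.57],
    [3.22,-0.86,-1.67],
    [3.2,-0.71,-1.78],
    [3.16,-0.58,-1.89],
    [3.12,-0.43,-1.99],
    [3.08,-0.28,-2.09],
    [3.02,-0.14,-2.19],
    [2.95,-0.01,-2.28],
    [2.89,0.14,-2.36],
    [2.8,0.28,-2.45]
  ],
  "turn": [
    [-0.0149,-0.0302,-0.0364],
    [-0.0149,-0.0302,-0.0364],
    [-0.0149,-0.0302,-0.0364],
    [-0.0149,-0.0302,-0.0364],
    [-0.0149,-0.0302,-0.0364],
    [-0.0149,-0.0302,-0.0364],
    [-0.0149,-0.0302,-0.0364],
    [-0.0149,-0.0302,-0.0364],
    [-0.0149,-0.0302,-0.0364],
    [-0.0149,-0.0302,-0.0364],
    [-0.0149,-0.0302,-0.0364],
    [-0.0149,-0.0302,-0.0364]
  ]
}}

```text
time_s: 3.1
position: [0.5782, 0.2411, 0.2003]
tool_rot: [[0.285, 0.915, -0.286], [0.648, -0.404, -0.646], [-0.707, -0.002, -0.708]]
ft_force: [1.6, -0.9, 0.9]
grip_width: 0.0858
gripper_force: 0.0
```

```bash
python3 - <<'E'
from grasp import *
p,R,o=cur(); print(p,R,o["q"],o["ft_force"]); 
n,d,w,p1,R1=rows(p,R,Tpre,Rg); print(n,d,w)
n,d,w,p1,R1=rows(p1,R1,Tg-.01*Rg[:,2],Rg,N=6); print(n,d,w)
for n in ("top","side"):
    im,dd=cams.get_image(n); cv2.imwrite(f"pics/{n}1.png",im[...,::-1])
    print(n,w2pix(n,p))
a=[cv2.imread(f"pics/{n}1.png") for n in ("top","side")]
cv2.imwrite("pics/pre.png",np.hstack([cv2.resize(a[0][130:330,150:350],(400,400)),cv2.resize(a[1][80:280,180:380],(400,400))]))
E
```

```text
[0.5782 0.2411 0.2003] [[ 0.2845  0.9149 -0.2863]
 [ 0.6479 -0.4037 -0.6459]
 [-0.7065 -0.0017 -0.7077]] [ 23.2138  49.328   39.7985 -34.4951 121.9016  36.5919] [ 1.5712 -0.8741  0.8967]
3 [[2.33, -0.01, 2.33], [2.33, -0.02, 2.33], [2.33, -0.01, 2.33]] [-0.0004, -0.0003, 0.0004]
6 [[-0.0, -0.0, 2.0], [-0.0, -0.0, 2.0], [-0.0, -0.0, 2.0], [-0.0, -0.0, 2.0], [-0.0, -0.0, 2.0], [-0.0, -0.0, 2.0]] [-0.0, 0.0, -0.0]
top [242.3287 219.0057]
side [307.895  149.6392]
```

View pics/pre.png

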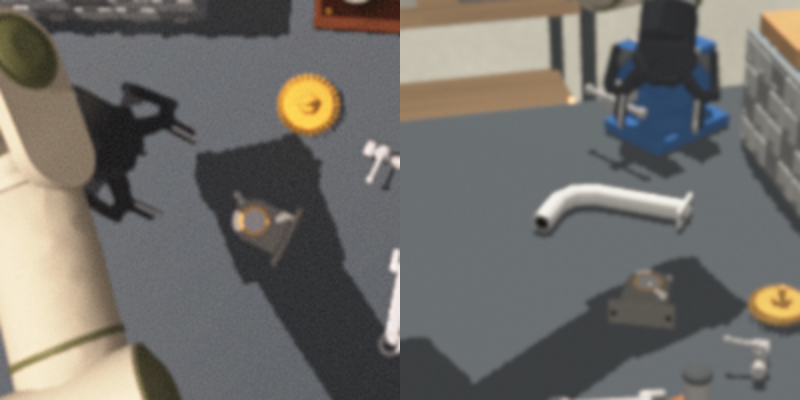

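The crops show both open fingers straddling the block's line, at top-crop (193,137) and (157,213). The path is clear of the rotor, so I'm going in.

>>> {"api": "move_arm", "payload": {
  "jaw": [8.54,8.54,8.54,8.54,8.54,8.54,8.54,8.54,8.54,8.54,8.54],
  "dp": [
    [2.33,-0.01,2.33],
    [2.33,-0.02,2.33],
    [2.33,-0.01,2.33],
    [0,0,2],
    [0,0,2],
    [0,0,2],
    [0,0,2],
    [0,0,2],
    [0,0,2],
    [0,0,0.5],
    [0,0,0.5]
  ],
  "turn": [
    [-0.0004,-0.0003,0.0004],
    [-0.0004,-0.0003,0.0004],
    [-0.0004,-0.0003,0.0004],
    [0,0,0],
    [0,0,0],
    [0,0,0],
    [0,0,0],
    [0,0,0],
    [0,0,0],
    [0,0,0],
    [0,0,0]
  ]
}}

```text
time_s: 4.12
position: [0.5401, 0.155, 0.0097]
tool_rot: [[0.288, 0.914, -0.287], [0.647, -0.406, -0.646], [-0.706, 0.0, -0.708]]
ft_force: [0.7, -0.4, 0.4]
grip_width: 0.0855
gripper_force: 0.0
```

```bash
python3 - <<'E'
from grasp import *
p,R,o=cur(); print(p,Tg,o["ft_force"],o["q"],Ro.from_matrix(R.T@Rg).as_rotvec())
for n in ("top","side"):
    im,dd=cams.get_image(n); cv2.imwrite(f"pics/{n}2.png",im[...,::-1])
a=[cv2.imread(f"pics/{n}2.png") for n in ("top","side")]
cv2.imwrite("pics/at.png",np.hstack([cv2.resize(a[0][180:300,220:340],(400,400)),cv2.resize(a[1][165:285,240:360],(400,400))]))
E
```

```text
[0.5401 0.155  0.0097] [0.5406 0.1573 0.0096] [ 0.668  -0.438   0.3715] [ 17.8617  52.8736  66.6235 -31.8486  93.5182  49.4844] [-0.0017 -0.0009 -0.0023]
```

View pics/at.png

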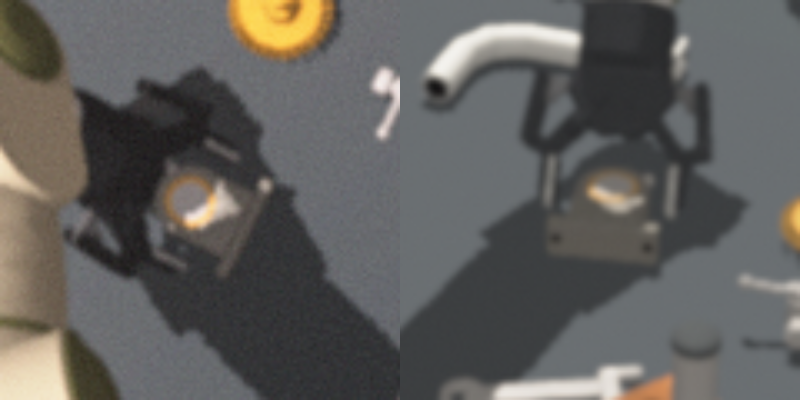

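The fingers straddle the block's sides evenly (side crop: pads at x 548 and 672, block 550–660). Closing now.

>>> {"api": "move_arm", "payload": {
  "jaw": [5,5,5,5,5,5,5,5,5,5],
  "dp": [
    [0,0,0],
    [0,0,0],
    [0,0,0],
    [0,0,0],
    [0,0,0],
    [0,0,0],
    [0,0,0],
    [0,0,0],
    [0,0,0],
    [0,0,0]
  ],
  "turn": [
    [0,0,0],
    [0,0,0],
    [0,0,0],
    [0,0,0],
    [0,0,0],
    [0,0,0],
    [0,0,0],
    [0,0,0],
    [0,0,0],
    [0,0,0]
  ],
  "force": 80
}}

```text
time_s: 5.05
position: [0.5412, 0.1563, 0.0105]
tool_rot: [[0.289, 0.915, -0.283], [0.648, -0.404, -0.646], [-0.705, 0.003, -0.709]]
ft_force: [3.5, 4.4, 5.8]
grip_width: 0.0552
gripper_force: 86.4
```

```bash
python3 - <<'E'
from grasp import *
p,R,o=cur(); np.savez("grip.npz",p=p,R=R); print(p,o["ft_force"])
# refit mid in grip: image estimate
print("mid in tool",R.T@(mid-p))
n,d,w,p1,R1=rows(p,R,p+[0,0,.07],R,N=3); print(n,d,w)
Rs=R1@Ro.from_rotvec([0,np.pi/2,0]).as_matrix()
# true block axes at start assumed flat: up in tool = R.T@up ; make end exactly upright
n,d,w,p2,R2=rows(p1,R1,[.47,.15,.12],Rs,N=14); print(n,d,w); print(R2)
E
```

```text
[0.5412 0.1563 0.0105] [3.4933 4.3549 5.8203]
mid in tool [ 0.004  -0.0009 -0.0116]
3 [[-1.65, 0.01, -1.65], [-1.64, 0.0, -1.66], [-1.65, 0.01, -1.65]] [0.0, 0.0, 0.0]
14 [[-0.37, -0.45, -0.03], [-0.37, -0.44, -0.07], [-0.36, -0.45, -0.11], [-0.35, -0.44, -0.15], [-0.32, -0.45, -0.18], [-0.31, -0.44, -0.22], [-0.27, -0.45, -0.26], [-0.25, -0.45, -0.28], [-0.21, -0.44, -0.31], [-0.18, -0.45, -0.33], [-0.13, -0.44, -0.35], [-0.1, -0.45, -0.36], [-0.06, -0.45, -0.38], [-0.01, -0.44, -0.37]] [-0.0, 0.1122, 0.0]
[[ 0.2832  0.9146  0.2886]
 [ 0.6457 -0.4043  0.6478]
 [ 0.7091  0.0029 -0.7051]]
```

>>> {"api": "move_arm", "payload": {
  "jaw": [5,5,5,5,5,5,5,5,5,5,5],
  "dp": [
    [-1.65,0,-1.65],
    [-1.65,0,-1.65],
    [-1.65,0,-1.65],
    [-0.37,-0.45,-0.03],
    [-0.37,-0.44,-0.07],
    [-0.36,-0.45,-0.11],
    [-0.35,-0.44,-0.15],
    [-0.32,-0.45,-0.18],
    [-0.31,-0.44,-0.22],
    [-0.27,-0.45,-0.26],
    [-0.25,-0.45,-0.28]
  ],
  "turn": [
    [0,0,0],
    [0,0,0],
    [0,0,0],
    [0,0.1122,0],
    [0,0.1122,0],
    [0,0.1122,0],
    [0,0.1122,0],
    [0,0.1122,0],
    [0,0.1122,0],
    [0,0.1122,0],
    [0,0.1122,0]
  ]
}}

```text
time_s: 5.97
position: [0.4988, 0.1522, 0.1022]
tool_rot: [[0.402, 0.914, 0.048], [0.908, -0.405, 0.107], [0.117, 0.001, -0.993]]
ft_force: [0.0, 0.2, -6.6]
grip_width: 0.0545
gripper_force: 86.6
```

>>> {"api": "move_arm", "payload": {
  "jaw": [5,5,5,5,5,5,5,5],
  "dp": [
    [-0.21,-0.44,-0.31],
    [-0.18,-0.45,-0.33],
    [-0.13,-0.44,-0.35],
    [-0.1,-0.45,-0.36],
    [-0.06,-0.45,-0.38],
    [-0.01,-0.44,-0.37],
    [0,0,0],
    [0,0,0]
  ],
  "turn": [
    [0,0.1122,0],
    [0,0.1122,0],
    [0,0.1122,0],
    [0,0.1122,0],
    [0,0.1122,0],
    [0,0.1122,0],
    [0,0,0],
    [0,0,0]
  ]
}}

```text
time_s: 6.63
position: [0.4688, 0.1485, 0.1182]
tool_rot: [[0.29, 0.913, 0.286], [0.647, -0.407, 0.645], [0.705, -0.002, -0.709]]
ft_force: [0.4, -0.1, -6.3]
grip_width: 0.0549
gripper_force: 87.0
```

```bash
python3 - <<'E'
from grasp import *
p,R,o=cur(); g=np.load("grip.npz"); print(p,R,o["ft_force"],o["q"],o["grip_width"])
m=g["R"].T@(mid-g["p"]); M=p+R@m; upb=R@(g["R"].T@np.array([yb,xb,[0,0,1]]).T); print("mid now",M,"axes y,x,z",upb)
for n in ("top","side"):
    im,dd=cams.get_image(n); cv2.imwrite(f"pics/{n}3.png",im[...,::-1])
a=[cv2.imread(f"pics/{n}3.png") for n in ("top","side")]
cv2.imwrite("pics/up.png",np.hstack([cv2.resize(a[0][180:300,220:340],(400,400)),cv2.resize(a[1][125:285,220:380],(400,400))]))
E
```

```text
[0.4688 0.1485 0.1182] [[ 0.2901  0.9134  0.2856]
 [ 0.6468 -0.4071  0.6449]
 [ 0.7053 -0.0023 -0.7089]] [ 0.3715 -0.1084 -6.291 ] [-19.8198  22.8744 113.2293  57.0829  56.9401 -34.2018] 0.054876432086814995
mid now [0.4658 0.1439 0.1293] axes y,x,z [[ 0.0036  0.9146 -0.4044]
 [ 0.0043 -0.4044 -0.9146]
 [ 1.     -0.0015  0.0054]]
```

View pics/up.png

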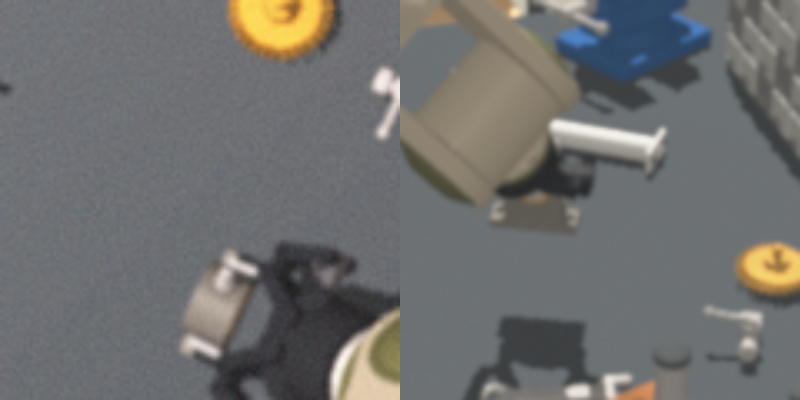

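The block hangs upright in the grip, with the crown up and the nipple at crop (232,262). Lowering.

>>> {"api": "move_arm", "payload": {
  "jaw": [5,5,5,5,5,5,5],
  "dp": [
    [-1.2,0,1.2],
    [-1.2,0,1.2],
    [-1.2,0,1.2],
    [-1.2,0,1.2],
    [-1.1,0,1.1],
    [0,0,0],
    [0,0,0]
  ],
  "turn": [
    [0,0,0],
    [0,0,0],
    [0,0,0],
    [0,0,0],
    [0,0,0],
    [0,0,0],
    [0,0,0]
  ]
}}

```text
time_s: 7.32
position: [0.4696, 0.1501, 0.0358]
tool_rot: [[0.285, 0.915, 0.286], [0.647, -0.404, 0.647], [0.707, 0.0, -0.707]]
ft_force: [0.6, -0.1, -6.6]
grip_width: 0.0548
gripper_force: 87.1
```

```bash
python3 - <<'E'
from grasp import *
p,R,o=cur(); g=np.load("grip.npz"); print(p,o["ft_force"])
m=g["R"].T@(mid-g["p"]); print("mid now",p+R@m)
E
```

```text
[0.4696 0.1501 0.0358] [ 0.6406 -0.1306 -6.6224]
mid now [0.4666 0.1455 0.0468]
```

>>> {"api": "move_arm", "payload": {
  "jaw": [5,5,5,5,5,5],
  "dp": [
    [-0.1,0,0.1],
    [-0.1,0,0.1],
    [-0.1,0,0.1],
    [-0.05,0,0.05],
    [0,0,0],
    [0,0,0]
  ],
  "turn": [
    [0,0,0],
    [0,0,0],
    [0,0,0],
    [0,0,0],
    [0,0,0],
    [0,0,0]
  ]
}}

```text
time_s: 7.82
position: [0.4696, 0.1495, 0.0316]
tool_rot: [[0.285, 0.914, 0.288], [0.646, -0.405, 0.647], [0.709, 0.002, -0.706]]
ft_force: [-2.7, -1.4, 5.4]
grip_width: 0.0548
gripper_force: 88.2
```

>>> {"api": "move_arm", "payload": {
  "jaw": [5,5,5,5],
  "dp": [
    [-0.05,0,0.05],
    [-0.05,0,0.05],
    [0,0,0],
    [0,0,0]
  ],
  "turn": [
    [0,0,0],
    [0,0,0],
    [0,0,0],
    [0,0,0]
  ]
}}

```text
time_s: 8.15
position: [0.4696, 0.1497, 0.0315]
tool_rot: [[0.283, 0.914, 0.29], [0.644, -0.405, 0.649], [0.71, 0.003, -0.704]]
ft_force: [-10.8, -8.5, 25.1]
grip_width: 0.0546
gripper_force: 90.6
```

Contact with the desk. Easing off the excess, then releasing.

>>> {"api": "move_arm", "payload": {
  "jaw": [5,5,5,5],
  "dp": [
    [0.08,0,-0.08],
    [0,0,0],
    [0,0,0],
    [0,0,0]
  ],
  "turn": [
    [0,0,0],
    [0,0,0],
    [0,0,0],
    [0,0,0]
  ]
}}

```text
time_s: 8.48
position: [0.4696, 0.1496, 0.0316]
tool_rot: [[0.284, 0.914, 0.289], [0.645, -0.405, 0.648], [0.709, 0.002, -0.705]]
ft_force: [-4.9, -4.3, 12.2]
grip_width: 0.0548
gripper_force: 89.2
```

```bash
python3 - <<'E'
from grasp import *
p,R,o=cur(); g=np.load("grip.npz"); print(p,R,o["ft_force"])
m=g["R"].T@(mid-g["p"]); m[1]=0; print("mid now",p+R@m)
np.savez("place.npz",p=p,R=R)
print(R.T@[0,0,1])
E
```

```text
[0.4696 0.1496 0.0316] [[ 0.2843  0.9143  0.2886]
 [ 0.6452 -0.4051  0.6478]
 [ 0.7092  0.002  -0.705 ]] [-4.8908 -4.3109 12.163 ]
mid now [0.4674 0.1446 0.0426]
[ 0.7092  0.002  -0.705 ]
```

>>> {"api": "move_arm", "payload": {
  "jaw": [5,5,5.8,6.2,6.8,8.54,8.54,8.54,8.54],
  "dp": [
    [0.03,0,-0.03],
    [0,0,0],
    [0,0,0],
    [0,0,0],
    [0,0,0],
    [0,0,0],
    [0,0,0],
    [0,0,0],
    [0,0,0]
  ],
  "turn": [
    [0,0,0],
    [0,0,0],
    [0,0,0],
    [0,0,0],
    [0,0,0],
    [0,0,0],
    [0,0,0],
    [0,0,0],
    [0,0,0]
  ]
}}

```text
time_s: 9.23
position: [0.4693, 0.1495, 0.031]
tool_rot: [[0.286, 0.914, 0.287], [0.646, -0.405, 0.647], [0.708, 0.001, -0.706]]
ft_force: [-0.0, 0.0, -0.7]
grip_width: 0.0855
gripper_force: 0.0
```

>>> {"api": "move_arm", "payload": {
  "jaw": [8.54,8.54,8.54,8.54,8.54,8.54,8.54,8.54],
  "dp": [
    [0,0,-0.5],
    [0,0,-1],
    [0,0,-2],
    [0,0,-2],
    [0,0,-3],
    [0,0,-3],
    [0,0,-3.5],
    [0,0,-3.5]
  ],
  "turn": [
    [0,0,0],
    [0,0,0],
    [0,0,0],
    [0,0,0],
    [0,0,0],
    [0,0,0],
    [0,0,0],
    [0,0,0]
  ]
}}

```text
time_s: 9.9
position: [0.4149, 0.0289, 0.1628]
tool_rot: [[0.287, 0.914, 0.286], [0.646, -0.405, 0.647], [0.707, -0.001, -0.707]]
ft_force: [1.0, -0.6, 0.3]
grip_width: 0.0854
gripper_force: 0.0
```

```bash
python3 - <<'E'
from fit import *
o=observe(); print(o["position"],o["ft_force"],o["q"])
for n in ("top","side"):
    im,dd=cams.get_image(n); cv2.imwrite(f"pics/{n}4.png",im[...,::-1]); np.save(n+"4.npy",dd)
    r=cams.outline_of(n,"block")
    for x in r[:1]:
        b=fit({n:x["mask"]},standing,[.467,.1446,np.radians(-23.9)],.05); print(n,x["p"],x["box"],b.x[:2],np.degrees(b.x[2]),b.fun)
    for x in cams.mark_of(n,"nipple")[:2]: print(" nip",x["p"],np.array(x["location"])*[640,480])
    T=standing([.467,.1446,np.radians(-23.9)]); print("exp nip pix",w2pix(n,T[:3,:3]@[.0215,.0492,0]+T[:3,3]))
E
```

```text
[0.4149 0.0289 0.1628] [ 0.9982 -0.6242  0.2594] [-40.5807  15.5198 114.0213  45.0996  72.9383 -39.3669]
top 0.88 [0.4491, 0.5661, 0.0344, 0.0569] [0.4655 0.1466] -24.823505606445973 132.61960784313723
 nip 0.4 [288.128 264.096]
 nip 0.36 [485.824 191.088]
exp nip pix [290.7232 262.4119]
side 0.79 [0.4312, 0.4854, 0.0483, 0.0746] [0.4668 0.1442] -20.834215315577804 229.47843137254898
exp nip pix [283.0476 214.5022]
```

The block stands at (0.467, 0.145) with yaw -24°, confirmed by both cameras. Now the gun: fit its outline.

```bash
python3 - <<'E'
from fit import *
a=np.linspace(0,2*np.pi,40)
def rend(n,v):
    im=np.zeros((480,640),np.uint8)
    for r,z0,z1 in ((.017,.060,.076),(.014,.076,.139),(.015,.139,.149)):
        Q=np.array([w2pix(n,[v[0]+r*np.cos(t),v[1]+r*np.sin(t),z]) for z in (z0,z1) for t in a])
        cv2.fillPoly(im,[cv2.convexHull((Q*16).round().astype(np.int32))],255,cv2.LINE_AA,4)
    return im/255.
for n in ("top","side"):
    cams.get_image(n)
    r=cams.outline_of(n,"gun_grip"); 
    for x in r[:3]:
        m=x["mask"]; u=np.array(x["box"])*[640,480,640,480]; print(n,round(x["p"],2),u,m.sum())
        if np.hypot(*(u[:2]-(np.array([407,256]) if n=="top" else np.array([328,283]))))<12:
            b=minimize(lambda v:np.abs(rend(n,v)-m).sum(),[.507,-.150],method="Nelder-Mead",options=dict(initial_simplex=[[.507,-.15],[.515,-.15],[.507,-.142]])); print("  fit",b.x,b.fun,rend(n,b.x).sum())
E
```

```text
top 0.54 [405.696 257.952  15.168  15.312] 203
  fit [ 0.5052 -0.1472] 42.45490196078431 244.42745098039217
side 0.63 [329.28  280.752  18.176  43.488] 586
  fit [ 0.5099 -0.1499] 116.63529411764705 702.2352941176471
side 0.59 [275.264 317.52    8.32   39.408] 367
side 0.51 [380.032 295.872  11.072  36.72 ] 297
```

```bash
cat > gun.py <<'E'
from plan import *
def yaw(d): return frame([0,0,-1],[np.cos(np.radians(d)),np.sin(np.radians(d)),0])
g=np.array([.5075,-.1495])
E
python3 - <<'E'
from gun import *
show([*g,.23],yaw(66))
E
```

```text
t 10.4 n 13 turn [0.0472, -0.0474, -0.1138]
dp [[-0.32, 1.2, -1.07], [-0.5, 1.11, -1.11], [-0.67, 0.98, -1.12], [-0.83, 0.85, -1.14], [-0.98, 0.69, -1.13], [-1.09, 0.52, -1.1], [-1.2, 0.34, -1.08], [-1.27, 0.14, -1.02], [-1.32, -0.04, -0.97], [-1.36, -0.25, -0.9], [-1.35, -0.44, -0.81], [-1.33, -0.63, -0.73], [-1.28, -0.81, -0.63]]
```

```bash
python3 - <<'E'
from gun import *
show([*g,.23],yaw(66),N=14)
E
```

```text
t 10.4 n 14 turn [0.0438, -0.044, -0.1057]
dp [[-0.3, 1.12, -0.99], [-0.45, 1.03, -1.03], [-0.6, 0.93, -1.04], [-0.74, 0.82, -1.06], [-0.87, 0.68, -1.05], [-0.98, 0.54, -1.03], [-1.07, 0.39, -1.02], [-1.15, 0.22, -0.97], [-1.21, 0.06, -0.93], [-1.24, -0.11, -0.88], [-1.26, -0.27, -0.81], [-1.25, -0.45, -0.74], [-1.23, -0.61, -0.67], [-1.19, -0.76, -0.57]]
```

>>> {"api": "move_arm", "payload": {
  "jaw": [8.54,8.54,8.54,8.54,8.54,8.54,8.54,8.54,8.54,8.54,8.54,8.54],
  "dp": [
    [-0.3,1.12,-0.99],
    [-0.45,1.03,-1.03],
    [-0.6,0.93,-1.04],
    [-0.74,0.82,-1.06],
    [-0.87,0.68,-1.05],
    [-0.98,0.54,-1.03],
    [-1.07,0.39,-1.02],
    [-1.15,0.22,-0.97],
    [-1.21,0.06,-0.93],
    [-1.24,-0.11,-0.88],
    [-1.26,-0.27,-0.81],
    [-1.25,-0.45,-0.74]
  ],
  "turn": [
    [0.0438,-0.044,-0.1057],
    [0.0438,-0.044,-0.1057],
    [0.0438,-0.044,-0.1057],
    [0.0438,-0.044,-0.1057],
    [0.0438,-0.044,-0.1057],
    [0.0438,-0.044,-0.1057],
    [0.0438,-0.044,-0.1057],
    [0.0438,-0.044,-0.1057],
    [0.0438,-0.044,-0.1057],
    [0.0438,-0.044,-0.1057],
    [0.0438,-0.044,-0.1057],
    [0.0438,-0.044,-0.1057]
  ]
}}

```text
time_s: 11.4
position: [0.4949, -0.1245, 0.2206]
tool_rot: [[-0.809, 0.586, -0.032], [0.58, 0.807, 0.117], [0.094, 0.076, -0.993]]
ft_force: [0.9, -0.6, 0.3]
grip_width: 0.085
gripper_force: 0.0
```

```bash
python3 - <<'E'
from gun import *
p,R,o=cur(); print(p,R,o["q"]);show([*g,.23],yaw(66),N=3)
E
```

```text
[ 0.4949 -0.1245  0.2206] [[-0.8095  0.5863 -0.0318]
 [ 0.5796  0.8065  0.1165]
 [ 0.0939  0.0759 -0.9927]] [-29.9764  19.9926  79.3581   4.895   85.6018 -84.7548]
t 11.4 n 3 turn [0.0285, -0.0287, -0.0686]
dp [[-0.79, -0.4, -0.42], [-0.77, -0.47, -0.39], [-0.75, -0.53, -0.35]]
```

>>> {"api": "move_arm", "payload": {
  "jaw": [8.54,8.54,8.54,8.54,8.54,8.54],
  "dp": [
    [-0.79,-0.4,-0.42],
    [-0.77,-0.47,-0.39],
    [-0.75,-0.53,-0.35],
    [0,0,2],
    [0,0,1],
    [0,0,0]
  ],
  "turn": [
    [0.0285,-0.0287,-0.0686],
    [0.0285,-0.0287,-0.0686],
    [0.0285,-0.0287,-0.0686],
    [0,0,0],
    [0,0,0],
    [0,0,0]
  ]
}}

```text
time_s: 11.9
position: [0.5059, -0.1484, 0.1977]
tool_rot: [[-0.911, 0.412, -0.004], [0.412, 0.911, 0.005], [0.006, 0.003, -1.0]]
ft_force: [-0.5, 0.2, 0.1]
grip_width: 0.0853
gripper_force: 0.0
```

```bash
python3 - <<'E'
from gun import *
p,R,o=cur(); print(p,o["q"]);show([*g,.091],yaw(66),N=8)
for n in ("top","side"):
    im,dd=cams.get_image(n); cv2.imwrite(f"pics/{n}5.png",im[...,::-1])
    print(n,w2pix(n,p))
a=[cv2.imread(f"pics/{n}5.png") for n in ("top","side")]
cv2.imwrite("pics/gun.png",np.hstack([cv2.resize(a[0][160:320,320:480],(400,400)),cv2.resize(a[1][190:350,250:410],(400,400))]))
E
```

```text
[ 0.5059 -0.1484  0.1977] [-29.2924  21.247   81.0736   0.1268  78.0233 -95.0026]
t 11.9 n 8 turn [0.0003, -0.0007, -0.0007]
dp [[-0.03, -0.01, 1.33], [-0.03, -0.0, 1.34], [-0.03, -0.01, 1.33], [-0.03, -0.01, 1.34], [-0.03, -0.0, 1.33], [-0.02, -0.01, 1.33], [-0.03, -0.0, 1.34], [-0.03, -0.01, 1.33]]
top [412.8031 253.8842]
side [327.7913 244.1277]
```

View pics/gun.png

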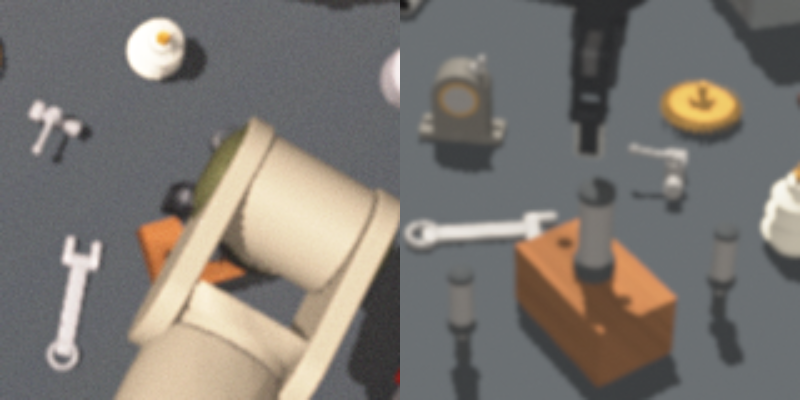

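The side crop shows the pads above the large gun (pads x≈590, gun x≈597) and the block standing at (463,100). Descending, then gripping lightly to centre the gun.

>>> {"api": "move_arm", "payload": {
  "jaw": [8.54,8.54,8.54,8.54,8.54,8.54,8.54,8.54,8.54],
  "dp": [
    [-0.03,-0.01,1.33],
    [-0.03,0,1.34],
    [-0.03,-0.01,1.33],
    [-0.03,-0.01,1.34],
    [-0.03,0,1.33],
    [-0.02,-0.01,1.33],
    [-0.03,0,1.34],
    [-0.03,-0.01,1.33],
    [0,0,0]
  ],
  "turn": [
    [0.0003,-0.0007,-0.0007],
    [0.0003,-0.0007,-0.0007],
    [0.0003,-0.0007,-0.0007],
    [0.0003,-0.0007,-0.0007],
    [0.0003,-0.0007,-0.0007],
    [0.0003,-0.0007,-0.0007],
    [0.0003,-0.0007,-0.0007],
    [0.0003,-0.0007,-0.0007],
    [0,0,0]
  ]
}}

```text
time_s: 12.75
position: [0.5083, -0.1505, 0.0922]
tool_rot: [[-0.913, 0.407, 0.002], [0.407, 0.913, -0.001], [-0.002, -0.0, -1.0]]
ft_force: [0.3, -0.0, 0.2]
grip_width: 0.0855
gripper_force: 0.0
```

>>> {"api": "move_arm", "payload": {
  "jaw": [2,2,2,2,2,2,2,2,2,2,2,2],
  "dp": [
    [0,0,0],
    [0,0,0],
    [0,0,0],
    [0,0,0],
    [0,0,0],
    [0,0,0],
    [0,0,0],
    [0,0,0],
    [0,0,0],
    [0,0,0],
    [0,0,0],
    [0,0,0]
  ],
  "turn": [
    [0,0,0],
    [0,0,0],
    [0,0,0],
    [0,0,0],
    [0,0,0],
    [0,0,0],
    [0,0,0],
    [0,0,0],
    [0,0,0],
    [0,0,0],
    [0,0,0],
    [0,0,0]
  ],
  "force": 20
}}

```text
time_s: 13.75
position: [0.509, -0.1512, 0.0943]
tool_rot: [[-0.913, 0.408, 0.006], [0.408, 0.913, -0.003], [-0.006, -0.001, -1.0]]
ft_force: [-1.1, -0.7, 5.9]
grip_width: 0.0274
gripper_force: 21.6
```

```bash
python3 - <<'E'
from gun import *
p,R,o=cur(); print(p,R,o["ft_force"],o["wrist_torque"])
E
```

```text
[ 0.509  -0.1512  0.0943] [[-0.9132  0.4076  0.0055]
 [ 0.4076  0.9132 -0.0033]
 [-0.0064 -0.0007 -1.    ]] [-1.0523 -0.7343  5.8769] [-0.0194  0.2266  0.0168]
```

>>> {"api": "move_arm", "payload": {
  "jaw": [8.54,8.54,8.54,8.54,8.54,8.54,8.54,8.54,8.54,8.54,8.54,8.54],
  "dp": [
    [0,0,0],
    [0,0,0],
    [0,0,0],
    [0,0,0],
    [0,0,0],
    [0,0,0],
    [0,0,0],
    [0,0,0],
    [0,0,0],
    [0,0,0],
    [0,0,0],
    [0,0,0]
  ],
  "turn": [
    [0,0,0],
    [0,0,0],
    [0,0,0],
    [0,0,0],
    [0,0,0.1122],
    [0,0,0.1122],
    [0,0,0.1122],
    [0,0,0.1122],
    [0,0,0.1122],
    [0,0,0.1122],
    [0,0,0.1122],
    [0,0,0.1122]
  ]
}}

```text
time_s: 14.75
position: [0.5088, -0.1509, 0.0935]
tool_rot: [[-0.245, 0.969, 0.004], [0.969, 0.245, -0.002], [-0.003, 0.004, -1.0]]
ft_force: [0.1, 0.3, -0.3]
grip_width: 0.0853
gripper_force: 0.0
```

>>> {"api": "move_arm", "payload": {
  "jaw": [8.54,8.54,8.54,8.54,8.54,8.54,8.54,8.54],
  "dp": [
    [0,0,0],
    [0,0,0],
    [0,0,0],
    [0,0,0],
    [0,0,0],
    [0,0,0],
    [0,0,0],
    [0,0,0]
  ],
  "turn": [
    [0,0,0.1122],
    [0,0,0.1122],
    [0,0,0.1122],
    [0,0,0.1122],
    [0,0,0.1122],
    [0,0,0.1122],
    [0,0,0],
    [0,0,0]
  ]
}}

```text
time_s: 15.42
position: [0.5088, -0.1509, 0.0935]
tool_rot: [[0.405, 0.915, 0.004], [0.915, -0.404, -0.002], [-0.0, 0.005, -1.0]]
ft_force: [-1.0, -0.1, 0.5]
grip_width: 0.0856
gripper_force: 0.0
```

```bash
python3 - <<'E'
from gun import *
p,R,o=cur(); print(p,R,o["ft_force"],o["q"])
g[:]=.5090-.0005,-.1508
show([*g,.0915],yaw(-24),N=2)
E
```

```text
[ 0.5088 -0.1509  0.0935] [[ 0.4045  0.9145  0.0044]
 [ 0.9145 -0.4045 -0.0023]
 [-0.0004  0.005  -1.    ]] [-1.0182 -0.1185  0.526 ] [-29.3103  28.0347  89.4233   0.0078  62.2568  -5.4538]
t 15.4167 n 2 turn [0.0025, 0.0002, 0.0012]
dp [[-0.0, -0.02, 0.1], [-0.01, -0.01, 0.1]]
```

>>> {"api": "move_arm", "payload": {
  "jaw": [8.54,8.54,2,2,2,2,2,2,2,2,2,2],
  "dp": [
    [0,-0.02,0.1],
    [0,0,0.1],
    [0,0,0],
    [0,0,0],
    [0,0,0],
    [0,0,0],
    [0,0,0],
    [0,0,0],
    [0,0,0],
    [0,0,0],
    [0,0,0],
    [0,0,0]
  ],
  "turn": [
    [0.0025,0,0.001],
    [0.0025,0,0.001],
    [0,0,0],
    [0,0,0],
    [0,0,0],
    [0,0,0],
    [0,0,0],
    [0,0,0],
    [0,0,0],
    [0,0,0],
    [0,0,0],
    [0,0,0]
  ],
  "force": 110
}}

```text
time_s: 16.42
position: [0.5089, -0.151, 0.092]
tool_rot: [[0.409, 0.912, 0.001], [0.912, -0.409, -0.001], [-0.0, 0.001, -1.0]]
ft_force: [0.6, 0.0, 5.4]
grip_width: 0.0263
gripper_force: 107.7
```

```bash
python3 - <<'E'
from gun import *
p,R,o=cur(); print(p,R,o["ft_force"],o["wrist_torque"],o["grip_width"]); np.savez("gungrip.npz",p=p,R=R)
E
```

```text
[ 0.5089 -0.151   0.092 ] [[ 0.4094  0.9124  0.0008]
 [ 0.9124 -0.4094 -0.0008]
 [-0.0004  0.001  -1.    ]] [0.6086 0.0001 5.4267] [0.0977 0.0423 0.0076] 0.02631094389026165
```

```bash
cat > nip.py <<'E'
from plan import *
xb=np.array([np.cos(np.radians(-23.9)),np.sin(np.radians(-23.9)),0]); up=np.array([0,0,1.])
n_=.5*xb+np.sqrt(.75)*up; ball=np.array([.4671,.1445,.0400])+.0215*xb+.0492*up
Rn=frame(-n_,xb); SEAT=.071
def tcp(d): return ball+n_*(SEAT+d)
E
python3 - <<'E'
from nip import *
p,R,o=cur(); print(ball,n_)
p1=p+[0,0,.11]
n,d,w,p1,R1=rows(p,R,p1,R,N=4); print(n,d,w)
n,d,w,p2,R2=rows(p1,R1,tcp(.06),Rn); print(n,d,w,p2)
E
```

```text
[0.4868 0.1358 0.0892] [ 0.4571 -0.2026  0.866 ]
4 [[-0.0, 0.0, -2.75], [-0.0, 0.01, -2.75], [-0.0, -0.0, -2.75], [-0.0, 0.0, -2.75]] [0.0, 0.0, 0.0]
7 [[3.61, -1.03, -0.01], [3.61, -1.02, 0.06], [3.62, -1.02, 0.14], [3.61, -1.0, 0.22], [3.62, -0.98, 0.29], [3.61, -0.95, 0.36], [3.62, -0.91, 0.43]] [0.0749, -0.0001, -0.0007] [0.5467 0.1093 0.2026]
```

>>> {"api": "move_arm", "payload": {
  "jaw": [2,2,2,2,2,2,2,2,2],
  "dp": [
    [0,0,-0.5],
    [0,0,-1],
    [0,0,-1.5],
    [0,0,-1.5],
    [0,0,-1.5],
    [0,0,-2],
    [0,0,-2],
    [0,0,-1],
    [0,0,0]
  ],
  "turn": [
    [0,0,0],
    [0,0,0],
    [0,0,0],
    [0,0,0],
    [0,0,0],
    [0,0,0],
    [0,0,0],
    [0,0,0],
    [0,0,0]
  ]
}}

```text
time_s: 17.17
position: [0.509, -0.151, 0.2033]
tool_rot: [[0.409, 0.912, 0.002], [0.912, -0.409, -0.002], [-0.001, 0.003, -1.0]]
ft_force: [0.3, 0.1, -3.1]
grip_width: 0.0261
gripper_force: 108.4
```

```bash
python3 - <<'E'
from nip import *
p,R,o=cur(); print(p,o["ft_force"]); show(tcp(.06),Rn,N=11)
E
```

```text
[ 0.509  -0.151   0.2033] [ 0.2702  0.0589 -3.1073]
t 17.1667 n 11 turn [0.0479, -0.0001, -0.0004]
dp [[2.3, -0.66, 0.0], [2.3, -0.65, 0.04], [2.3, -0.65, 0.06], [2.3, -0.65, 0.1], [2.3, -0.64, 0.12], [2.3, -0.63, 0.16], [2.3, -0.62, 0.19], [2.3, -0.62, 0.21], [2.3, -0.6, 0.25], [2.3, -0.59, 0.27], [2.3, -0.57, 0.3]]
```

>>> {"api": "move_arm", "payload": {
  "jaw": [2,2,2,2,2,2,2,2,2,2,2,2],
  "dp": [
    [2.3,-0.66,0.0],
    [2.3,-0.65,0.04],
    [2.3,-0.65,0.06],
    [2.3,-0.65,0.1],
    [2.3,-0.64,0.12],
    [2.3,-0.63,0.16],
    [2.3,-0.62,0.19],
    [2.3,-0.62,0.21],
    [2.3,-0.6,0.25],
    [2.3,-0.59,0.27],
    [2.3,-0.57,0.3],
    [0,0,0]
  ],
  "turn": [
    [0.0479,0,0],
    [0.0479,0,0],
    [0.0479,0,0],
    [0.0479,0,0],
    [0.0479,0,0],
    [0.0479,0,0],
    [0.0479,0,0],
    [0.0479,0,0],
    [0.0479,0,0],
    [0.0479,0,0],
    [0.0479,0,0],
    [0,0,0]
  ]
}}

```text
time_s: 18.17
position: [0.5468, 0.1126, 0.1986]
tool_rot: [[0.407, 0.787, -0.464], [0.914, -0.351, 0.206], [-0.001, -0.508, -0.861]]
ft_force: [-0.2, -1.1, -4.5]
grip_width: 0.0261
gripper_force: 108.7
```

```bash
python3 - <<'E'
from nip import *
p,R,o=cur(); print(p,o["ft_force"],o["q"]); print(Ro.from_matrix(R.T@Rn).as_rotvec(), R.T@(tcp(.06)-p)*1e3)
for n in ("top","side"):
    im,dd=cams.get_image(n); cv2.imwrite(f"pics/{n}6.png",im[...,::-1]); np.save(n+"6.npy",dd)
    print(n,"exp seat",w2pix(n,p+R[:,2]*.071),"mouth",w2pix(n,p+R[:,2]*.079),"cap front",w2pix(n,p+R[:,2]*.032),"ball",w2pix(n,ball))
def crop(f,n,c):
    a=cv2.imread(f); M=np.float32([[8,0,200-8*c[0]],[0,8,200-8*c[1]]]); return cv2.warpAffine(a,M,(400,400),flags=cv2.INTER_CUBIC)
cv2.imwrite("pics/pre2.png",np.hstack([crop(f"pics/{n}6.png",n,w2pix(n,ball+.02*n_)) for n in ("top","side")]))
for n in ("top","side"): print(n,"crop centre",w2pix(n,ball+.02*n_))
E
```

```text
[0.5468 0.1126 0.1986] [-0.2293 -1.0987 -4.5497] [ -5.0105  36.6992  59.508   10.2712 112.6187  20.5175]
[-0.0092 -0.0001 -0.0019] [-3.0744 -0.9911 -4.1066]
top exp seat [293.3223 250.1209] mouth [292.773  251.8612] cap front [296.085  241.3683] ball [290.7646 262.3723]
side exp seat [294.7709 197.764 ] mouth [293.0884 200.1025] cap front [303.1354 186.1381] ball [283.0978 214.5182]
top crop centre [292.0491 258.313 ]
side crop centre [287.1029 208.8256]
```

View pics/pre2.png

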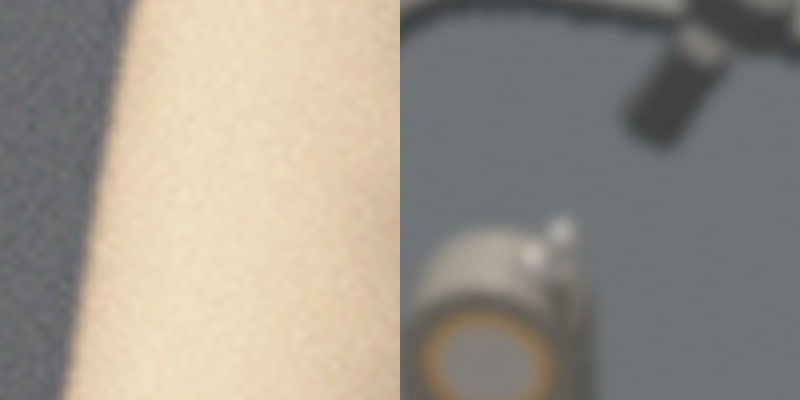

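The top view is blocked by the arm. The side crop shows the ball at (562,230) and the coupler tip at (652,140), roughly on line. I'll correct the pose, close in to 25 mm, and check numerically.

>>> {"api": "move_arm", "payload": {
  "jaw": [2,2,2,2,2,2],
  "dp": [
    [-0.15,-0.05,0.5],
    [-0.15,-0.05,0.8],
    [0,0,0.9],
    [0,0,0.9],
    [0,0,0],
    [0,0,0]
  ],
  "turn": [
    [-0.0046,0,-0.001],
    [-0.0046,0,-0.001],
    [0,0,0],
    [0,0,0],
    [0,0,0],
    [0,0,0]
  ]
}}

```text
time_s: 18.77
position: [0.5304, 0.1131, 0.1746]
tool_rot: [[0.408, 0.793, -0.452], [0.913, -0.354, 0.202], [0.0, -0.495, -0.869]]
ft_force: [0.5, -0.5, -3.6]
grip_width: 0.0257
gripper_force: 108.7
```

```bash
python3 - <<'E'
from nip import *
p,R,o=cur(); print(p,o["ft_force"]); print(Ro.from_matrix(R.T@Rn).as_rotvec(), R.T@(tcp(.025)-p)*1e3)
n="side"
ims=[];ds=[]
for _ in range(6):
    im,dd=cams.get_image(n); ims.append(im.astype(float)); ds.append(dd)
im=np.mean(ims,0).astype(np.uint8); d=np.mean(ds,0); np.save("side7.npy",d); cv2.imwrite("pics/side7.png",im[...,::-1])
c=w2pix(n,ball+.02*n_); k=12; M=np.float32([[k,0,300-k*c[0]],[0,k,300-k*c[1]]]); a=cv2.warpAffine(im[...,::-1].copy(),M,(600,600),flags=cv2.INTER_CUBIC)
def P(X): u=w2pix(n,X); return (u-c)*k+300+ (k-1)/2*0
def circ(C,ax,r):
    e1=np.cross(ax,[1,0,0]); e1/=np.linalg.norm(e1); e2=np.cross(ax,e1); t=np.linspace(0,2*np.pi,40)
    return [C+r*(np.cos(s)*e1+np.sin(s)*e2) for s in t]
def draw(pts,col): cv2.polylines(a,[np.array([P(x) for x in pts]).round().astype(np.int32)],True,col,1,cv2.LINE_AA)
z=R[:,2]
draw(circ(p+z*.079,z,.0075),(0,255,0)); draw(circ(p+z*.071,z,.0105),(0,255,0)); draw(circ(p+z*.061,z,.0105),(0,255,0)); draw(circ(p+z*.037,z,.017),(0,255,0))
v=np.linalg.inv(np.array(cams.calibration(n)["view"]))[:3,3]-ball; v/=np.linalg.norm(v)
draw(circ(ball,v,.005),(0,0,255)); draw(circ(ball-.010*n_,n_,.0065),(0,0,255))
C=np.array([.4671,.1445,.052]); yb=np.cross(up,xb)
fz=np.cross(xb,up)
for s in (.016,): draw(circ(C+s*fz,fz,.028),(255,0,0))
cv2.imwrite("pics/ov.png",a)
E
```

```text
[0.5304 0.1131 0.1746] [ 0.5105 -0.4842 -3.5857]
[ 0.0053 -0.0018 -0.0026] [3.0271 0.213  2.5371]
```

View pics/ov.png

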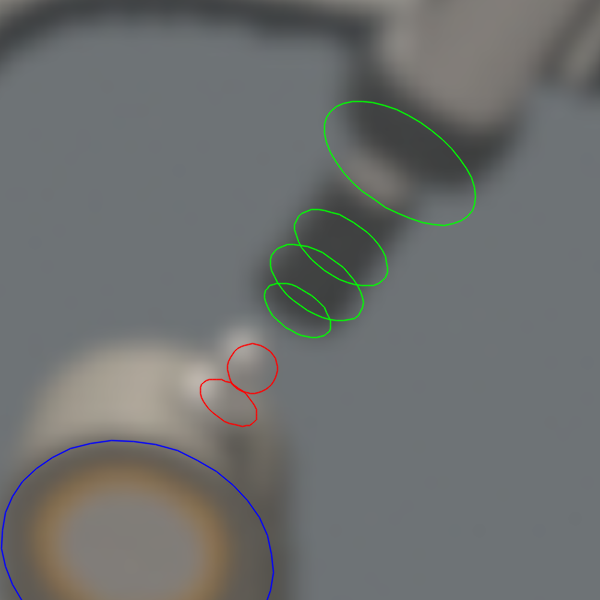

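The overlay puts the ball near (240,340) while the model has it at (252,368). The coupler tip agrees within a few pixels. I'll check the nipple numerically in the earlier unobstructed views.

```bash
python3 - <<'E'
from nip import *
for f,n in (("pics/top4.png","top"),("pics/side4.png","side"),("pics/side7.png","side")):
    g=cv2.cvtColor(cv2.imread(f),cv2.COLOR_BGR2GRAY); u=w2pix(n,ball); i,j=u.round().astype(int); print(f,"ball",u,"collar",w2pix(n,ball-.01*n_)); 
    print("cols",i-8,"..",i+6)
    for r in range(j-9,j+8): print(r,*["%3d"%x for x in g[r,i-8:i+7]])
E
```

```text
pics/top4.png ball [290.7646 262.3723] collar [290.1346 264.3633]
cols 283 .. 297
253 109 106 111 111 112 115 103 109 112 105 110 110 108 115 110
254 109 110 114 106 103 112 105 107 112 110 110 111 113 108 108
255 107 108 105 112 106 110 115 111 111 103 109 110 106 109 113
256 110 110 111 108 112 112 116 126 126 116 109 111 108 109 109
257 115 111 107 112 110 115 139 152 158 148 126 109 107 108 108
258 105 109 110 111 110 121 152 168 175 170 151 136 118 112 100
259 109 112 111 104 109 133 164 178 181 173 149 132 126 137 123
260 112 107 107 101 100 127 159 169 171 150 126  98 114 149 157
261 113 107 104  92  99 111 130 134 131 116  84  76 101 155 174
262 114 116 113 107 104 122 139 127 108  93  79  70  92 134 162
263 116 118 120 114 128 159 183 173 125  94  82  79  91 108 129
264 120 128 128 134 152 186 210 194 150 101  83  81  84  82  90
265 130 136 130 147 173 199 206 184 131  96  74  70  70  77  74
266 137 140 143 153 184 201 193 159 120  87  73  74  81  76  68
267 150 149 143 149 188 200 191 164 131  97  90  91  91  81  67
268 160 158 148 148 163 180 178 155 140 116 112 115 112  8
[... 1711 characters left out ...]
 127 124 122 119 118 125 143 157 150 129 114 109 105 101 100
213 146 143 138 134 131 135 151 163 154 131 117 114 112 111 111
214 162 159 155 155 155 147 145 147 141 125 116 114 114 114 114
215 166 162 163 174 175 159 139 131 127 120 115 114 114 114 114
216 164 159 162 175 177 158 135 127 124 119 114 114 114 114 114
217 163 155 153 159 160 147 133 129 128 121 116 114 114 114 114
218 163 155 147 144 141 135 128 126 125 120 114 113 114 114 114
219 157 153 147 138 130 123 116 114 115 115 112 112 113 113 114
220 140 141 141 137 127 114 103  99 104 109 108 108 112 113 114
221 113 118 125 128 125 114  98  92  99 105 104 104 110 113 114
222  97  99 105 112 115 111 100  92  97 102 100 101 108 113 114
```

```bash
python3 - <<'E'
from nip import *
import fit as F
T=F.standing([.4671,.1445,np.radians(-23.9)])
out=[]
for f,n in (("pics/top4.png","top"),("pics/side7.png","side")):
    im=cv2.imread(f); c=w2pix(n,[.4671,.1445,.055]); k=10
    M=np.float32([[k,0,200-k*c[0]],[0,k,300-k*c[1]]]); a=cv2.warpAffine(im,M,(400,600),flags=cv2.INTER_CUBIC)
    pts,nip=F.shape()
    for z in (-.016,.016):
        Q=np.array([w2pix(n,T[:3,:3]@[*q,z]+T[:3,3]) for q in pts]); cv2.polylines(a,[((Q-c)*k+[200,300]).round().astype(np.int32)],True,(255,0,0) if z>0 else (0,255,255),1,cv2.LINE_AA)
    b=((w2pix(n,ball)-c)*k+[200,300]).round().astype(int); cv2.circle(a,tuple(int(x) for x in b),22,(0,0,255),1,cv2.LINE_AA)
    out.append(a)
cv2.imwrite("pics/cmp.png",np.hstack(out))
E
```

```text
(no output)
```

View pics/cmp.png

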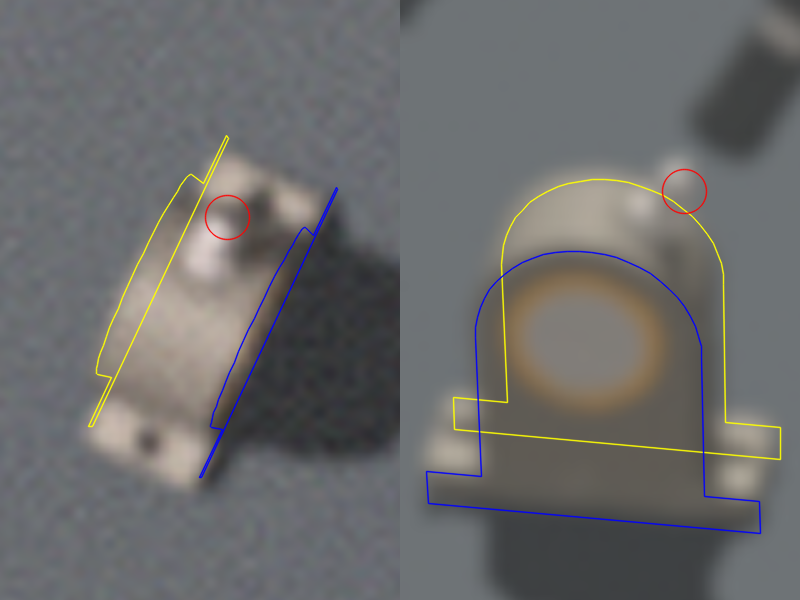

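The block overlay matches the side view to within a pixel. In the top view the offset is just that camera's bias, and the highlights explain the ball's apparent shift, so I'll trust the kinematics. Fine alignment now.

```bash
python3 - <<'E'
from nip import *
p,R,o=cur(); print(p,o["ft_force"],o["wrist_torque"]); print(Ro.from_matrix(R.T@Rn).as_rotvec(), R.T@(tcp(.025)-p)*1e3)
show(tcp(.02),Rn,N=3)
E
```

```text
[0.5309 0.1132 0.1751] [ 0.1322 -0.3649 -4.0123] [-0.1861 -0.4947 -0.0293]
[ 0.0067 -0.0022 -0.0022] [2.7055 0.0071 3.1452]
t 19.0667 n 3 turn [0.0022, -0.0007, -0.0007]
dp [[0.09, -0.0, 0.27], [0.09, -0.0, 0.27], [0.09, -0.0, 0.27]]
```

>>> {"api": "move_arm", "payload": {
  "jaw": [2,2,2,2,2,2,2],
  "dp": [
    [0.09,0,0.27],
    [0.09,0,0.27],
    [0.09,0,0.27],
    [0,0,0],
    [0,0,0],
    [0,0,0],
    [0,0,0]
  ],
  "turn": [
    [0.0022,-0.0007,-0.0007],
    [0.0022,-0.0007,-0.0007],
    [0.0022,-0.0007,-0.0007],
    [0,0,0],
    [0,0,0],
    [0,0,0],
    [0,0,0]
  ]
}}

```text
time_s: 19.65
position: [0.5282, 0.1174, 0.1679]
tool_rot: [[0.405, 0.792, -0.457], [0.914, -0.351, 0.203], [-0.0, -0.5, -0.866]]
ft_force: [0.3, 0.3, -2.8]
grip_width: 0.0262
gripper_force: 108.7
```

```bash
python3 - <<'E'
from nip import *
for i in range(4):
    cams.get_image("side"); p,R,o=cur(); print(p,o["ft_force"],Ro.from_matrix(R.T@Rn).as_rotvec(), R.T@(tcp(.02)-p)*1e3, "seat off",R.T@(ball-(p+R[:,2]*SEAT))*1e3)
E
```

```text
[0.5282 0.1174 0.1679] [-0.6446 -0.3265 -3.9544] [-0.0002  0.     -0.0001] [ 0.0325  0.0618 -0.1293] seat off [ 0.0346  0.0844 19.8707]
[0.5282 0.1174 0.1679] [ 0.5717  0.4998 -3.4605] [-0.0003  0.0001 -0.0002] [ 0.044   0.0567 -0.1424] seat off [ 0.0507  0.0838 19.8576]
[0.5282 0.1173 0.1679] [-0.5419 -0.3846 -3.2561] [-0.0003  0.0001 -0.0002] [ 0.0694  0.0626 -0.1513] seat off [ 0.0767  0.0938 19.8487]
[0.5282 0.1173 0.1679] [-0.4793  0.0099 -3.7879] [-0.0004  0.     -0.0002] [ 0.08    0.0487 -0.1699] seat off [ 0.0842  0.0818 19.8301]
```

Aligned to under 0.1 mm. Advancing along the axis.

>>> {"api": "move_arm", "payload": {
  "jaw": [2,2,2,2,2,2,2,2],
  "dp": [
    [0,0,0.2],
    [0,0,0.2],
    [0,0,0.2],
    [0,0,0.2],
    [0,0,0.1],
    [0,0,0.1],
    [0,0,0],
    [0,0,0]
  ],
  "turn": [
    [0,0,0],
    [0,0,0],
    [0,0,0],
    [0,0,0],
    [0,0,0],
    [0,0,0],
    [0,0,0],
    [0,0,0]
  ]
}}

```text
time_s: 20.52
position: [0.5236, 0.1194, 0.1592]
tool_rot: [[0.405, 0.792, -0.458], [0.914, -0.351, 0.203], [-0.0, -0.5, -0.866]]
ft_force: [0.7, 0.2, -3.0]
grip_width: 0.026
gripper_force: 108.7
```

```bash
cat > st.py <<'E'
from nip import *
p,R,o=cur(); F=np.array(o["ft_force"])-[0,0,-3.6]; print(o["time_s"],"F tool",R.T@F,"seat off mm",R.T@(ball-(p+R[:,2]*SEAT))*1e3,"rot",Ro.from_matrix(R.T@Rn).as_rotvec())
E
python3 st.py
```

```text
20.5167 F tool [ 0.4988  0.1787 -0.7659] seat off mm [0.0262 0.1091 9.7675] rot [-0.0005  0.0001 -0.0001]
```

>>> {"api": "move_arm", "payload": {
  "jaw": [2,2,2,2,2,2],
  "dp": [
    [0,0,0.1],
    [0,0,0.1],
    [0,0,0.1],
    [0,0,0.1],
    [0,0,0],
    [0,0,0]
  ],
  "turn": [
    [0,0,0],
    [0,0,0],
    [0,0,0],
    [0,0,0],
    [0,0,0],
    [0,0,0]
  ]
}}

```text
time_s: 21.02
position: [0.5216, 0.1203, 0.1555]
tool_rot: [[0.405, 0.791, -0.458], [0.914, -0.351, 0.203], [-0.0, -0.501, -0.866]]
ft_force: [-0.1, -0.4, -3.2]
grip_width: 0.0258
gripper_force: 108.7
```

```bash
python3 st.py
```

```text
21.0167 F tool [-0.4309 -0.082  -0.3772] seat off mm [0.0883 0.1769 5.4912] rot [-0.001   0.0003 -0.0002]
```

>>> {"api": "move_arm", "payload": {
  "jaw": [2,2,2,2,2],
  "dp": [
    [0,0,0.1],
    [0,0,0.1],
    [0,0,0.1],
    [0,0,0],
    [0,0,0]
  ],
  "turn": [
    [0,0,0],
    [0,0,0],
    [0,0,0],
    [0,0,0],
    [0,0,0]
  ]
}}

```text
time_s: 21.43
position: [0.52, 0.121, 0.1525]
tool_rot: [[0.405, 0.791, -0.459], [0.914, -0.351, 0.203], [-0.001, -0.502, -0.865]]
ft_force: [-1.9, 0.1, -7.5]
grip_width: 0.0263
gripper_force: 108.5
```

```bash
python3 st.py
```

```text
21.4333 F tool [-0.6549  0.4265  4.2086] seat off mm [0.1366 0.2782 2.0402] rot [-0.0018  0.0007 -0.0003]
```

>>> {"api": "move_arm", "payload": {
  "jaw": [2,2,2,2,2],
  "dp": [
    [0,0,0.1],
    [0,0,0.1],
    [0,0,0],
    [0,0,0],
    [0,0,0]
  ],
  "turn": [
    [0,0,0],
    [0,0,0],
    [0,0,0],
    [0,0,0],
    [0,0,0]
  ]
}}

```text
time_s: 21.85
position: [0.5195, 0.1212, 0.1515]
tool_rot: [[0.405, 0.792, -0.457], [0.914, -0.351, 0.203], [-0.0, -0.5, -0.866]]
ft_force: [-0.6, -0.0, -4.1]
grip_width: 0.0257
gripper_force: 108.5
```

```bash
python3 st.py
```

```text
21.85 F tool [-0.2712 -0.1745  0.6883] seat off mm [0.0527 0.1245 0.8724] rot [-0.0003  0.0001 -0.0001]
```

>>> {"api": "move_arm", "payload": {
  "jaw": [2,2,2,2,2],
  "dp": [
    [0,0,0.1],
    [0,0,0.1],
    [0,0,0],
    [0,0,0],
    [0,0,0]
  ],
  "turn": [
    [0,0,0],
    [0,0,0],
    [0,0,0],
    [0,0,0],
    [0,0,0]
  ]
}}

```text
time_s: 22.27
position: [0.5192, 0.1215, 0.1503]
tool_rot: [[0.405, 0.792, -0.456], [0.914, -0.351, 0.203], [0.001, -0.499, -0.867]]
ft_force: [3.8, -2.1, 4.4]
grip_width: 0.0258
gripper_force: 109.0
```

```bash
python3 st.py
```

```text
22.2667 F tool [-0.4008 -0.2248 -9.0544] seat off mm [-0.0774 -0.2319 -0.3551] rot [ 0.0016 -0.0006  0.    ]
```

It snapped on: the force crossed zero and then the 9 N spring preload appeared with the seat at the ball. Now pressing the nozzle in.

>>> {"api": "move_arm", "payload": {
  "jaw": [2,2,2,2,2,2,2,2,2],
  "dp": [
    [0,0,0.1],
    [0,0,0.1],
    [0,0,0.1],
    [0,0,0.1],
    [0,0,0.1],
    [0,0,0.1],
    [0,0,0],
    [0,0,0],
    [0,0,0]
  ],
  "turn": [
    [0,0,0],
    [0,0,0],
    [0,0,0],
    [0,0,0],
    [0,0,0],
    [0,0,0],
    [0,0,0],
    [0,0,0],
    [0,0,0]
  ]
}}

```text
time_s: 23.02
position: [0.5166, 0.1226, 0.1454]
tool_rot: [[0.405, 0.793, -0.455], [0.914, -0.351, 0.203], [0.001, -0.498, -0.867]]
ft_force: [5.2, -2.3, 8.1]
grip_width: 0.026
gripper_force: 109.2
```

```bash
python3 st.py
```

```text
23.0167 F tool [  0.0187  -0.9235 -13.0164] seat off mm [-0.1113 -0.2644 -6.0591] rot [ 0.002  -0.0008  0.0001]
```

>>> {"api": "move_arm", "payload": {
  "jaw": [2,2,2,2,2,2,2],
  "dp": [
    [0,0,0.1],
    [0,0,0.1],
    [0,0,0.1],
    [0,0,0.1],
    [0,0,0],
    [0,0,0],
    [0,0,0]
  ],
  "turn": [
    [0,0,0],
    [0,0,0],
    [0,0,0],
    [0,0,0],
    [0,0,0],
    [0,0,0],
    [0,0,0]
  ]
}}

```text
time_s: 23.6
position: [0.5149, 0.1234, 0.1422]
tool_rot: [[0.405, 0.793, -0.455], [0.914, -0.351, 0.203], [0.001, -0.498, -0.867]]
ft_force: [5.6, -3.3, 9.9]
grip_width: 0.0261
gripper_force: 109.3
```

```bash
python3 st.py; python3 - <<'E'
from fit import *
cams.get_image("side"); r=cams.outline_of("side","block")
for x in r[:1]:
    a,b=np.load("side7.npy"),0
    bb=fit({"side":x["mask"]},standing,[.467,.1446,np.radians(-23.9)],.05); print(x["p"],np.array(x["box"])*[640,480,640,480],bb.x[:2],np.degrees(bb.x[2]),bb.fun)
E
python3 st.py
```

```text
23.6 F tool [ -0.7138  -1.0942 -14.9256] seat off mm [-0.1389 -0.3049 -9.7468] rot [ 0.0025 -0.001   0.0002]
0.86 [276.032 229.2    31.232  37.2  ] [0.4671 0.1482] -20.869718094211613 203.14509803921567
23.7 F tool [  0.1333  -2.6299 -13.9908] seat off mm [-0.1372 -0.2969 -9.7491] rot [ 0.0025 -0.001   0.0001]
```

>>> {"api": "move_arm", "payload": {
  "jaw": [2,2,2,2,2],
  "dp": [
    [0,0,0.07],
    [0,0,0.07],
    [0,0,0],
    [0,0,0],
    [0,0,0]
  ],
  "turn": [
    [0,0,0],
    [0,0,0],
    [0,0,0],
    [0,0,0],
    [0,0,0]
  ]
}}

```text
time_s: 24.12
position: [0.5143, 0.1237, 0.141]
tool_rot: [[0.406, 0.793, -0.455], [0.914, -0.351, 0.203], [0.001, -0.498, -0.867]]
ft_force: [4.6, -2.5, 10.5]
grip_width: 0.0261
gripper_force: 109.4
```

```bash
python3 st.py; python3 - <<'E'
from h import *
a=cv2.cvtColor(cv2.imread("pics/side7.png"),cv2.COLOR_BGR2GRAY)
im=np.mean([cams.get_image("side")[0].astype(float) for _ in range(4)],0).astype(np.uint8); cv2.imwrite("pics/side8.png",im[...,::-1]); b=cv2.cvtColor(im,cv2.COLOR_RGB2GRAY)
for (x0,y0,x1,y1) in ((258,225,292,252),(262,222,290,240),(270,270,400,340)):
    k=6; T=cv2.resize(a[y0:y1,x0:x1],None,fx=k,fy=k,interpolation=cv2.INTER_CUBIC); S=cv2.resize(b[y0-6:y1+6,x0-6:x1+6],None,fx=k,fy=k,interpolation=cv2.INTER_CUBIC)
    r=cv2.matchTemplate(S,T,cv2.TM_CCOEFF_NORMED); _,m,_,l=cv2.minMaxLoc(r); print("shift px",(l[0]/k-6,l[1]/k-6),m)
E
python3 st.py
```

```text
24.1167 F tool [ -0.4153  -2.532  -14.8611] seat off mm [ -0.1647  -0.3151 -11.0602] rot [ 0.0027 -0.0011  0.0002]
shift px (0.16666666666666696, 0.0) 0.9971184730529785
shift px (0.0, 0.0) 0.9861429333686829
shift px (-0.16666666666666696, 0.0) 0.8258533477783203
24.3167 F tool [ -0.1351  -2.2867 -15.1924] seat off mm [ -0.1483  -0.3214 -11.0637] rot [ 0.0026 -0.0011  0.0001]
```

>>> {"api": "move_arm", "payload": {
  "jaw": [2,2,2,2],
  "dp": [
    [0,0,0.05],
    [0,0,0],
    [0,0,0],
    [0,0,0]
  ],
  "turn": [
    [0,0,0],
    [0,0,0],
    [0,0,0],
    [0,0,0]
  ]
}}

```text
time_s: 24.65
position: [0.5141, 0.1238, 0.1406]
tool_rot: [[0.406, 0.793, -0.454], [0.914, -0.351, 0.203], [0.001, -0.498, -0.867]]
ft_force: [5.8, -3.1, 11.0]
grip_width: 0.0259
gripper_force: 109.4
```

```bash
python3 st.py; python3 - <<'E'
from nip import *
Fs=[]
for i in range(6):
    cams.get_image("side"); p,R,o=cur(); Fs.append(R.T@(np.array(o["ft_force"])+[0,0,3.6]))
print(np.mean(Fs,0),np.std(Fs,0))
E
```

```text
24.65 F tool [ -0.4835  -1.5688 -15.9074] seat off mm [ -0.1535  -0.3115 -11.5086] rot [ 0.0027 -0.0011  0.0001]
[ -0.3688  -1.8485 -15.2575] [0.3701 0.5488 0.3184]
```

```bash
python3 -c "
from rig import ticket
print(ticket.close_job())"
```

```text
the job is handed in; nothing more can be done
None
```

The job is handed in: the block stands on its foot, the gun is snapped onto the nipple, and the arm is still gripping it with the nozzle pressed in about 11.4 mm of 12 (inferred from arm position and push force), at about 25 of the 64 s.

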